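# Vent the culture dishes

### The job

First clear the bench: lift every tube rack standing among the culture dishes onto the empty steel tray and leave it standing upright, fully inside the lip. Then vent the three dishes one at a time, in order from the robot's left to its right: pinch the lid's tab and raise that edge about 2 to 3 cm, keeping the opposite edge resting on the dish, hold it open for about two seconds, then set the lid back down level and centred on its dish and let go before going on to the next. Never take a lid right off, leave the dishes about where they stand, and do not push the other things around.

Things in the scene. Friction and masses are not known exactly. Their poses are not given: they have to be found in the camera images.
- dish_left_mid (a point): Centre, half-way up (13 mm above its underside), of the left culture dish: round clear dish with a tan jelly layer, outer diameter 80 mm, 26 mm high, 3 mm wall, 250 g, standing loose on the bench (left = as the robot sees it; left is +y). z up.
- lid_left_mid (a point): Centre of the left dish's clear loose lid, 60 g: upside-down shallow cup, outer diameter 92 mm, inner 86 (3 mm play round the dish), 11 mm high: 3 mm plate, skirt hanging 8 mm over the dish's wall. Point on its axis, 5.5 mm above the skirt's edge. Seated, the plate rests on the rim and this point is 10.5 mm above the dish's centre point. Its -x points to the lift tab, z up.
- lid_left_tab (a point): Centre of the white lift tab on the left lid's rim, facing roughly the robot: rigid block 14 mm wide (lid's y), 12 mm high, 44 to 70 mm from the lid's axis along the lid's -x. Point 58 mm from the axis, 26 mm above the bench when seated. A positive turn about the lid's y raises the tab, the lid pivoting on the dish's far rim; the fingers must tilt along with it. Axes as the lid's.
- lid_left_far (a point): Point of the left lid's rim opposite the tab, 46 mm from the axis along the lid's +x, at half the lid's height; the lid turns about the dish's rim close to here.
- dish_middle_mid (a point): Centre, half-way up (13 mm above its underside), of the middle culture dish: round clear dish with a tan jelly layer, outer diameter 80 mm, 26 mm high, 3 mm wall, 250 g, standing loose on the bench (middle = as the robot sees it; left is +y). z up.
- lid_middle_mid (a point): Centre of the middle dish's clear loose lid, 60 g: upside-down shallow cup, outer diameter 92 mm, inner 86 (3 mm play round the dish), 11 mm high: 3 mm plate, skirt hanging 8 mm over the dish's wall. Point on its axis, 5.5 mm above the skirt's edge. Seated, the plate rests on the rim and this point is 10.5 mm above the dish's centre point. Its -x points to the lift tab, z up.
- lid_middle_tab (a point): Centre of the white lift tab on the middle lid's rim, facing roughly the robot: rigid block 14 mm wide (lid's y), 12 mm high, 44 to 70 mm from the lid's axis along the lid's -x. Point 58 mm from the axis, 26 mm above the bench when seated. A positive turn about the lid's y raises the tab, the lid pivoting on the dish's far rim; the fingers must tilt along with it. Axes as the lid's.
- lid_middle_far (a point): Point of the middle lid's rim opposite the tab, 46 mm from the axis along the lid's +x, at half the lid's height; the lid turns about the dish's rim close to here.
- dish_right_mid (a point): Centre, half-way up (13 mm above its underside), of the right culture dish: round clear dish with a tan jelly layer, outer diameter 80 mm, 26 mm high, 3 mm wall, 250 g, standing loose on the bench (right = as the robot sees it; left is +y). z up.
- lid_right_mid (a point): Centre of the right dish's clear loose lid, 60 g: upside-down shallow cup, outer diameter 92 mm, inner 86 (3 mm play round the dish), 11 mm high: 3 mm plate, skirt hanging 8 mm over the dish's wall. Point on its axis, 5.5 mm above the skirt's edge. Seated, the plate rests on the rim and this point is 10.5 mm above the dish's centre point. Its -x points to the lift tab, z up.
- lid_right_tab (a point): Centre of the white lift tab on the right lid's rim, facing roughly the robot: rigid block 14 mm wide (lid's y), 12 mm high, 44 to 70 mm from the lid's axis along the lid's -x. Point 58 mm from the axis, 26 mm above the bench when seated. A positive turn about the lid's y raises the tab, the lid pivoting on the dish's far rim; the fingers must tilt along with it. Axes as the lid's.
- lid_right_far (a point): Point of the right lid's rim opposite the tab, 46 mm from the axis along the lid's +x, at half the lid's height; the lid turns about the dish's rim close to here.
- rack_a_grip (a point): Grip point of a white tube rack, 160 g, two or three alike (None if absent), close beside a lid's tab, in a finger's way. Base 80 (its x) x 50 (its y) x 28 mm high, grey caps 6 mm higher; central upright grey handle fin 64 (x) x 12 mm (y), 28 to 66 mm above the underside. Point over the rack's centre, 50 mm above its underside. z up.
- rack_b_grip (a point): Grip point of a white tube rack, 160 g, two or three alike (None if absent), close beside a lid's tab, in a finger's way. Base 80 (its x) x 50 (its y) x 28 mm high, grey caps 6 mm higher; central upright grey handle fin 64 (x) x 12 mm (y), 28 to 66 mm above the underside. Point over the rack's centre, 50 mm above its underside. z up.
- rack_c_grip (a point): Grip point of a white tube rack, 160 g, two or three alike (None if absent), close beside a lid's tab, in a finger's way. Base 80 (its x) x 50 (its y) x 28 mm high, grey caps 6 mm higher; central upright grey handle fin 64 (x) x 12 mm (y), 28 to 66 mm above the underside. Point over the rack's centre, 50 mm above its underside. z up.
- tray_floor (a point): Centre of the floor of a flat steel tray, fixed: 220 mm (its x) by 120 mm (its y), floor 3 mm above the bench, lip 4 mm thick and 8 mm above the bench. Stands empty on the left or right of the dishes; room for three racks side by side, set crosswise (rack's x along the tray's y), 60 mm apart.
- marker_mid (a point): Bystander, not to be disturbed: marker pen, 135 mm long, 16 mm thick, lying. Point about its middle, half-way up.
- reagent_mid (a point): Bystander, not to be disturbed: amber bottle, 64 mm diameter, 120 mm high. Point about its middle, half-way up.
- beaker_mid (a point): Bystander, not to be disturbed: glass beaker, 76 mm diameter, 90 mm high. Point about its middle, half-way up.
- tipbox_mid (a point): Bystander, not to be disturbed: closed grey box 120 x 80 x 50 mm. Point about its middle, half-way up.
- jar_mid (a point): Bystander, not to be disturbed: white jar, 60 mm diameter, 60 mm high. Point about its middle, half-way up.

How it is judged:
On the way, in this order (a step that is already met when the one before it is completed fails the run):
1. every tube rack that stands among the dishes is upright on the steel tray, let go (x of rack_a_grip in the frame of tray_floor between -0.085 and 0.085 m and y of rack_a_grip in the frame of tray_floor between -0.04 and 0.04 m and height (world z) of each of rack_a_grip, rack_b_grip, rack_c_grip below 0.06 m and angle between each of rack_a_grip, rack_b_grip, rack_c_grip's own z axis and vertical below 0.12 rad and contact force between each of rack_a, rack_b, rack_c and the fingers below 0.3 N and x of rack_b_grip in the frame of tray_floor between -0.085 and 0.085 m and y of rack_b_grip in the frame of tray_floor between -0.04 and 0.04 m and x of rack_c_grip in the frame of tray_floor between -0.085 and 0.085 m and y of rack_c_grip in the frame of tray_floor between -0.04 and 0.04 m), for 0.2 s.
2. the left dish's lid is held raised at its tab edge (tilted 0.13 to 0.48 rad), the opposite edge still resting on its dish, for 1 s (angle between lid_left_mid's own z axis and vertical between 0.13 and 0.48 rad and z of lid_left_far in the frame of dish_left_mid below 0.02 m and z of lid_left_tab in the frame of dish_left_mid above 0.024 m and horizontal distance between lid_left_mid and dish_left_mid below 0.018 m and angle between dish_left_mid's own z axis and vertical below 0.08 rad), for 1 s.
3. the left dish's lid is back down level and centred on its dish, let go (horizontal distance between lid_left_mid and dish_left_mid below 0.0055 m and z of lid_left_mid in the frame of dish_left_mid below 0.013 m and angle between lid_left_mid's own z axis and vertical below 0.035 rad and angle between dish_left_mid's own z axis and vertical below 0.06 rad and contact force between lid_left and the fingers below 0.3 N), for 0.2 s.
4. the middle dish's lid is held raised at its tab edge (tilted 0.13 to 0.48 rad), the opposite edge still resting on its dish, for 1 s (angle between lid_middle_mid's own z axis and vertical between 0.13 and 0.48 rad and z of lid_middle_far in the frame of dish_middle_mid below 0.02 m and z of lid_middle_tab in the frame of dish_middle_mid above 0.024 m and horizontal distance between lid_middle_mid and dish_middle_mid below 0.018 m and angle between dish_middle_mid's own z axis and vertical below 0.08 rad), for 1 s.
5. the middle dish's lid is back down level and centred on its dish, let go (horizontal distance between lid_middle_mid and dish_middle_mid below 0.0055 m and z of lid_middle_mid in the frame of dish_middle_mid below 0.013 m and angle between lid_middle_mid's own z axis and vertical below 0.035 rad and angle between dish_middle_mid's own z axis and vertical below 0.06 rad and contact force between lid_middle and the fingers below 0.3 N), for 0.2 s.
6. the right dish's lid is held raised at its tab edge (tilted 0.13 to 0.48 rad), the opposite edge still resting on its dish, for 1 s (angle between lid_right_mid's own z axis and vertical between 0.13 and 0.48 rad and z of lid_right_far in the frame of dish_right_mid below 0.02 m and z of lid_right_tab in the frame of dish_right_mid above 0.024 m and horizontal distance between lid_right_mid and dish_right_mid below 0.018 m and angle between dish_right_mid's own z axis and vertical below 0.08 rad), for 1 s.
7. the right dish's lid is back down level and centred on its dish, let go (horizontal distance between lid_right_mid and dish_right_mid below 0.0055 m and z of lid_right_mid in the frame of dish_right_mid below 0.013 m and angle between lid_right_mid's own z axis and vertical below 0.035 rad and angle between dish_right_mid's own z axis and vertical below 0.06 rad and contact force between lid_right and the fingers below 0.3 N), for 0.2 s.
At the end, for the whole second after the job is handed in: Every rack upright on the tray, centre within 85 mm (tray x) and 40 mm (tray y) of the tray's centre; all lids down (2.5 mm), level (0.035 rad) and centred (5.5 mm) on their dishes; dishes within 60 mm of their start; all at rest and released (all of step 1 and all of step 3 and all of step 5 and all of step 7 and linear speed of each of lid_left, lid_middle, lid_right, dish_left, dish_middle, dish_right, rack_a, rack_b, rack_c below 0.02 m/s and distance of each of dish_left_mid, dish_middle_mid, dish_right_mid from where it was at the start of the episode below 0.06 m); the robot touches nothing.
It fails at once if a lid is taken right off: its middle more than 40 mm above where it sits on its dish (z of lid_left_mid in the frame of dish_left_mid above 0.0505 m or z of lid_middle_mid in the frame of dish_middle_mid above 0.0505 m or z of lid_right_mid in the frame of dish_right_mid above 0.0505 m).
It fails at once if a bystander is pushed more than 40 mm from its place (distance of any of marker_mid, reagent_mid, beaker_mid, tipbox_mid, jar_mid from where it was at the start of the episode above 0.04 m).
Of rack_a, rack_b, rack_c only 2 to 3 are there at a start; the rules pass over those that are not, and their reading is None.
At some moment in a run one of rack_a, rack_b, rack_c may be knocked a few centimetres aside while the robot is not near it.
Once in a run the grip may slacken for a moment while it holds something.
It also fails if it takes over 210 s, if anything falls off the work surface, if the arm or the gripper's body presses on something with over 40 N, if the wrist force passes 120 N, or if a joint passes its speed limit or range.

### The arm

A 6-joint arm with a two-finger parallel gripper is mounted at the origin on the work surface. World frame = base frame: x ahead of the robot, y to its left, z up, the work surface at z = 0. Lengths are in m, angles in rad, forces in N, time in s.
With the tool pointing down it reaches from about 0.25 to 0.8 m from the base axis. Payload 8.5 kg.
Tool frame: the origin (TCP) lies between the finger pads; the fingertips stand 25 mm ahead of it and the grasp point (between the pads) lies 6 mm ahead of it; z points along the fingers, y is the direction in which the jaws open and shut (so a half turn about z gives the same grasp; the last joint's range is limited). The gripper opens to 85 mm and grips with 20 to 120 N. Pads are 22 mm wide; open, the fingers measure 114 mm over their backs; the gripper's body (76 mm by 85 mm) begins 54 mm behind the grasp point. The pads swing forward as they close: fully open they stand 13 mm farther back than shut.
Start: joints at [1.117, 0.238, -0.013, 1.319, 0, 1.571], TCP at [0.23, 0.472, 0.256] pointing down, gripper open.
Joint ranges: [-2.66, 2.66], [-1.03, 1.9], [-1.14, 1.46], [-1.82, 2.27], [-1.45, 1.34], [-3.14, 3.14]. Speed limits (rad/s): [2.22, 2.22, 2.79, 3.14, 3.14, 3.14].

### API

Orientations are given as a unit quaternion [x, y, z, w].
In Python, from cell import * gives the robot as it stands.
- The arm moves only by the tool carry_out, never from a script. Its argument "commands" is text: rows parted by semicolons, each of 4 numbers parted by spaces: the shift along the tool's x, y, z in mm, then the turn about the tool's z in rad. A call has 1 to 8 rows; each row is the pose to reach, as a shift and turn from the pose commanded when the call began, along the tool's axes at that moment; what a row does not reach only later rows make up. A row lasts 1/8 s, in which the tool goes at most 62.5 mm and 10.7 degrees, less where a joint would pass 70% of its speed; a pose out of reach is approached as far as the arm can. A call with a gripper value outside its range is refused whole. "claw" is the closure, from 0 (fully open) to 1 (shut), set as the call begins (left out, the last holds). The fingers move at their own pace and stop on an object; the grip force is fixed at half the most. Time passes only in rows, so rows that repeat a pose let the fingers close. It gives the time, the measured TCP pose, the force and the opening at its end, in the units of the state.
- state(): the state, without advancing time (a new reading comes with each control period).
- capture(name): name is "scene" or "top"; returns a dict with "pixels" (480x640x3 uint8, blue, green, red), "K" (3x3 intrinsics, pixels), "xyz" and "attitude" of the camera in the world. Camera axes: x right, y down, z forward; pixel columns grow to the right and rows downward; lengths in m; the calibration is good to about 2 mm. A picture is of the moment at which its call begins. There is no depth.
- job_done(): hands the job in, once; it reports no verdict.
The state is a dict: "time": time; "joints": joint angles; "dq": joint speeds; "tau": joint torques, N m; "eef_pos": TCP position; "tcp_rot": TCP orientation; "contact_force": force on the tool from outside, world axes, zero at the start; "torque": the same for the moment, N m; "width": opening from 0.0 (shut) to 1.0 (fully open).
Only numpy, scipy, OpenCV 4.12 (cv2) and the standard library are available. Lean on these libraries where they do the work, as an engineer would, in place of code of your own. Each camera call takes 0.05 s, during which the arm holds its last target. There are 200 camera calls.

## Working session

There is one attempt and no reset: what is moved stays moved. The work goes in short steps, Python scripts to look and compute and a tool call to move; the robot and the scene stay as the last step left them, time stands still between calls to the robot, and variables do not carry over. Pictures are saved under pics/ and viewed, about 12 in all and at most 16, crops included, and the job is handed in when it is done.

Besides the shell and the picture viewer there is one more tool, called as name(argument=value, ...) on one line, values as JSON. carry_out: Moves the arm, as the interface text tells. Its arguments: {"type":"object","properties":{"commands":{"type":"string"},"claw":{"type":"number"}},"required":["commands"]}

```bash
mkdir -p pics; ls
python3 - <<'E'
from cell import *
import cv2
s=state();print(s)
for n in("scene","top"):
    c=capture(n);cv2.imwrite(f"pics/{n}0.png",c["pixels"]);print(n,c["K"],c["xyz"],c["attitude"])
E
```

```text
pics
{'time': 0.0, 'joints': array([ 1.11698629e+00,  2.38767169e-01, -1.42338864e-02,  1.31916839e+00,
        3.09234915e-05,  1.57078053e+00]), 'dq': array([ 0.00031394,  0.00066278,  0.00223568, -0.00018886,  0.00045321,
        0.00036547]), 'tau': array([ 7.59480918e-04, -5.38779330e+01,  3.46435976e+01,  1.83979998e-02,
        8.03366538e-05, -6.91756455e-06]), 'eef_pos': array([0.22999187, 0.47154384, 0.25569265]), 'tcp_rot': array([ 2.24955219e-01,  9.74368861e-01, -6.65480594e-04, -1.69520926e-04]), 'contact_force': array([-0.25303309,  0.82354992,  0.19949212]), 'torque': array([-0.00215815,  0.00874291,  0.0393029 ]), 'width': 0.9983838473092761}
scene [[546.98771858   0.         327.64747059]
 [  0.         546.98771858 237.61780177]
 [  0.           0.           1.        ]] [1.06448807 0.56361313 0.83680241] [ 0.3169043   0.86615391 -0.36096006 -0.13804672]
top [[495.47428739   0.         325.77964012]
 [  0.         495.47428739 234.81706558]
 [  0.           0.           1.        ]] [ 0.39300853 -0.01496809  1.02127086] [ 0.70562036 -0.70292681  0.06388347 -0.0625516 ]
```

View pics/scene0.png

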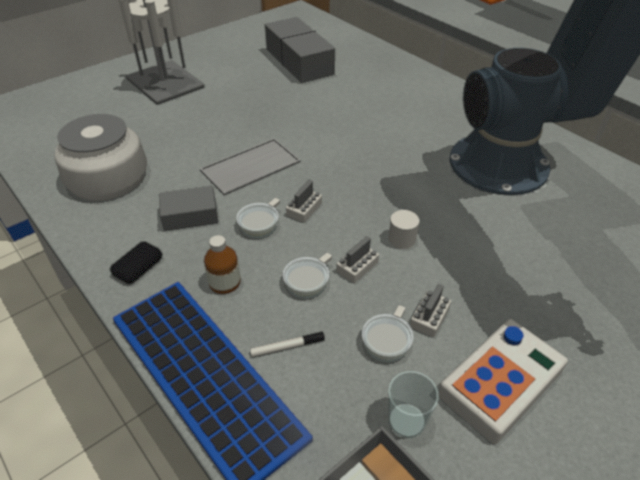

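View pics/top0.png

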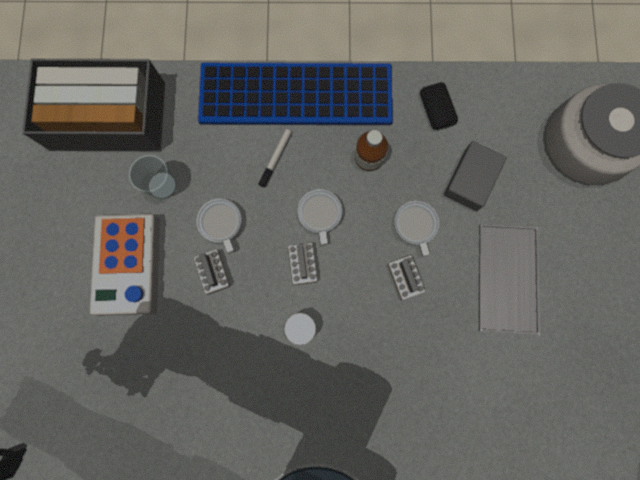

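The scene picture shows three racks (≈(305,200), (358,258), (431,310)), three dishes (258,220), (306,277), (388,338), and the tray at (250,166). In the top picture the dishes are at (219,221), (320,211), (417,223), with the tabs pointing down to the robot, the racks are at (211,272), (303,263), (407,277), and the tray is at (508,278). I'll enlarge these next.

```bash
cat > h.py <<'E'
import numpy as np, cv2
from scipy.spatial.transform import Rotation as R
from cell import *
def cam(c): return np.array(c["K"]),np.array(c["xyz"]),R.from_quat(c["attitude"]).as_matrix()
def ray(c,u,v):
    K,p,A=cam(c); d=A@np.linalg.inv(K)@[u,v,1]; return p,d/np.linalg.norm(d)
def onz(c,u,v,z):
    p,d=ray(c,u,v); return p+d*(z-p[2])/d[2]
def proj(c,X):
    K,p,A=cam(c); q=K@(A.T@(np.array(X)-p)); return q[:2]/q[2]
def tri(c1,a,c2,b):
    p,d=ray(c1,*a);q,e=ray(c2,*b)
    s,t=np.linalg.lstsq(np.c_[d,-e],q-p,rcond=None)[0]
    return (p+s*d+q+t*e)/2, np.linalg.norm(p+s*d-q-t*e)
def crop(c,n,x0,y0,w,h,k):
    I=cv2.resize(c["pixels"][y0:y0+h,x0:x0+w],None,fx=k,fy=k,interpolation=cv2.INTER_CUBIC)
    for x in range(x0-x0%20+20,x0+w,20): cv2.line(I,(int((x-x0+.5)*k),0),(int((x-x0+.5)*k),6 if x%100 else 14),(0,255,255),1)
    for y in range(y0-y0%20+20,y0+h,20): cv2.line(I,(0,int((y-y0+.5)*k)),(6 if y%100 else 14,int((y-y0+.5)*k)),(0,255,255),1)
    cv2.imwrite(f"pics/{n}.png",I)
E
python3 - <<'E'
from h import *
import pickle
a,b=capture("scene"),capture("top")
pickle.dump((a,b),open("c0.pkl","wb"))
crop(b,"topc",180,175,260,130,3)
crop(a,"scenec",225,170,235,200,3)
E
```

```text
(no output)
```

View pics/topc.png

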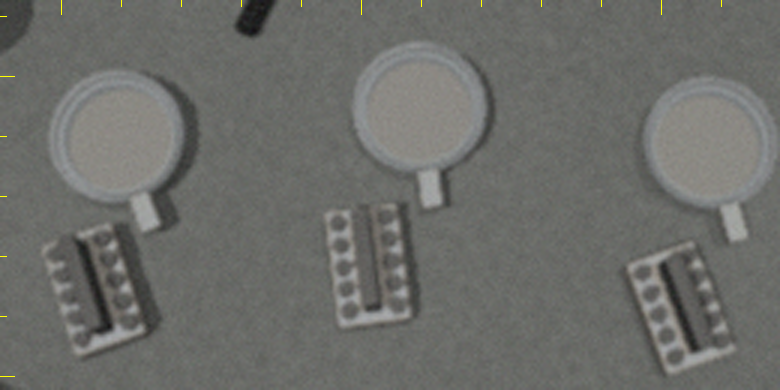

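View pics/scenec.png

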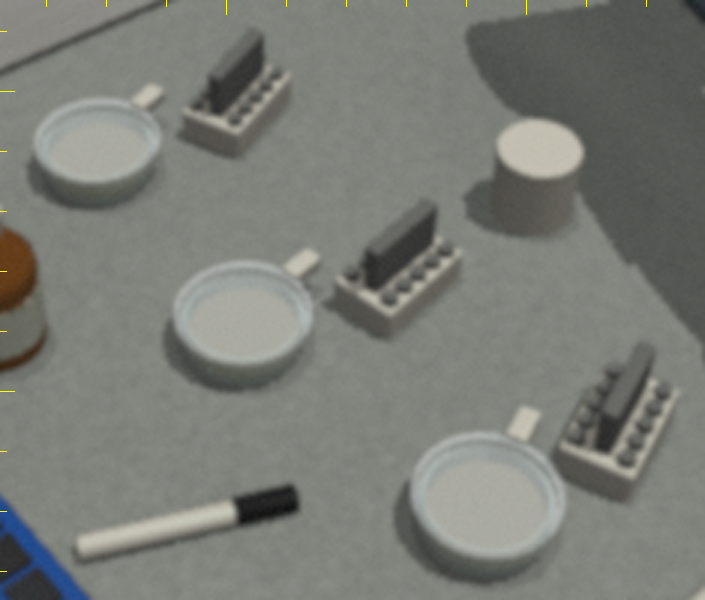

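Read from the enlargements (3x): lid circles in the top crop at (117,136), (420,107), (710,142), with tab centres at (145,211), (430,189), (733,221). The rack base corners are clear in both views. I'll fit the poses now.

```bash
cat > fit0.py <<'E'
from h import *
import pickle
from scipy.optimize import least_squares
a,b=pickle.load(open("c0.pkl","rb"))
T=lambda p:(180+p[0]/3-.33,175+p[1]/3-.33)
S=lambda p:(225+p[0]/3-.33,170+p[1]/3-.33)
loc={'TL':(40,25),'TR':(40,-25),'BR':(-40,-25),'BL':(-40,25)}
racks={'L':(dict(TL=(42,247),TR=(113,224),BR=(147,330),BL=(80,356)),dict(TR=(556,449),TL=(625,475),BL=(679,390))),
'M':(dict(TL=(324,211),TR=(403,204),BR=(411,319),BL=(341,328)),dict(TR=(336,282),TL=(385,311),BL=(462,252))),
'R':(dict(TL=(626,265),TR=(693,241),BR=(735,347),BL=(668,375)),dict(TR=(184,110),TL=(236,133),BL=(291,73)))}
for n,(t,s) in racks.items():
    def pt(q,k):
        l=np.array(loc[k])/1000;c_,s_=np.cos(q[3]),np.sin(q[3])
        return [q[0]+c_*l[0]-s_*l[1],q[1]+s_*l[0]+c_*l[1],q[2]]
    f=lambda q:np.concatenate([proj(b,pt(q,k))-T(t[k]) for k in t]+[proj(a,pt(q,k))-S(s[k]) for k in s])
    o=least_squares(f,[.35,0,.028,0]);print('rack',n,o.x.round(4),np.abs(o.fun).max().round(2))
D=dict(L=((117.5,136),(145,211),(149,225),(524,424)),M=((420,107),(430,189),(432.5,207.5),(303,264)),R=((710,142),(733,221),(737,240),(148,96)))
for n,(c,t,e,st) in D.items():
    C=onz(b,*T(c),.029);E=onz(b,*T(e),.032)
    X,err=tri(b,T(t),a,S(st));d=C-X
    print('lid',n,C.round(4),'tabtri',X.round(4),err.round(4),'yaw',np.arctan2(d[1],d[0]).round(3),np.linalg.norm(d[:2]).round(4), 'yaw_end',np.arctan2(*(C-E)[[1,0]]).round(3))
for p in[(481,226),(537,228),(538,332),(480,331)]: print('tray',onz(b,*p,.008).round(4))
E
python3 fit0.py
```

```text
rack L [0.4992 0.2114 0.0279 0.3405] 2.64
rack M [0.5155 0.0284 0.0282 0.1152] 1.73
rack R [ 0.4883 -0.1795  0.0301  0.3452] 1.54
lid L [0.6025 0.2023 0.029 ] tabtri [0.551  0.1799 0.0328] 0.0023 yaw 0.41 0.0562 yaw_end 0.377
lid M [ 0.6236 -0.0038  0.029 ] tabtri [ 0.567  -0.0117  0.0313] 0.0022 yaw 0.139 0.0572 yaw_end 0.126
lid R [ 0.6    -0.2017  0.029 ] tabtri [ 0.5457 -0.2156  0.0336] 0.0024 yaw 0.252 0.056 yaw_end 0.227
tray [ 0.5964 -0.3403  0.008 ]
tray [ 0.5926 -0.457   0.008 ]
tray [ 0.3797 -0.4436  0.008 ]
tray [ 0.3813 -0.3271  0.008 ]
```

```bash
cat >> h.py <<'E'
def go(x,y,z,head,s=None):
    "shift (mm, tool axes) and turn to reach pose with tool x at heading"
    s=s or state(); A=R.from_quat(s["tcp_rot"]).as_matrix()
    d=A.T@(np.array([x,y,z])-s["eef_pos"])*1000
    h=np.arctan2(A[1,0],A[0,0]); t=-((head-h+np.pi)%(2*np.pi)-np.pi)
    print("shift",d.round(1),"turn",round(t,3),"tilt",np.degrees(np.arccos(-A[2,2])).round(2),"j6",s["joints"][5].round(2),"pos",s["eef_pos"].round(4),"F",s["contact_force"].round(2),"w",round(s["width"],4),"t",round(s["time"],2))
E
python3 -c "
from h import *
go(.4992,.2114,.150,3.482)"
```

```text
shift [-356.  -115.8  106. ] turn -0.794 tilt 0.05 j6 1.57 pos [0.2301 0.4716 0.2559] F [ 0.02 -0.23  0.96] w 0.9967 t 0.2
```

carry_out(commands="-60 -20 15 -0.13; -119 -39 35 -0.26; -178 -58 53 -0.4; -237 -77 71 -0.53; -297 -97 88 -0.66; -356 -116 106 -0.794; -356 -116 106 -0.794", claw=0.5)

```text
time: 1.08
eef_pos: [0.5007, 0.2088, 0.1489]
tcp_rot: [-0.168, 0.986, -0.0, -0.001]
contact_force: [-0.8, 0.1, -0.3]
width: 0.499
```

```bash
python3 -c "
from h import *
go(.4992,.2114,.063,3.482)
c=capture('scene');b=capture('top')
import pickle;pickle.dump((c,b),open('c1.pkl','wb'))
A=c['pixels'][200:400,300:500];B=b['pixels'][190:390,150:350]
cv2.imwrite('pics/m1.png',cv2.resize(np.hstack([A,B]),None,fx=2,fy=2,interpolation=cv2.INTER_CUBIC))"
```

```text
shift [ 0.4  3.  85.9] turn -0.002 tilt 0.1 j6 0.06 pos [0.5007 0.2088 0.1489] F [-0.83  0.14 -0.32] w 0.4985 t 1.07
```

View pics/m1.png

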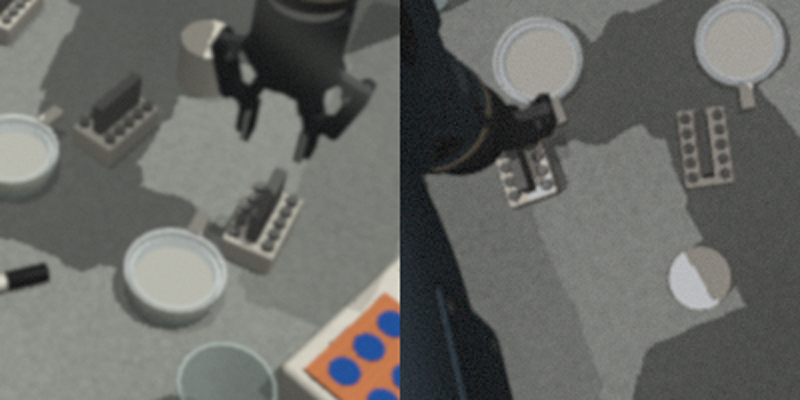

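The gripper (at about (270,130) in the left half of the picture) is over the left rack, with its jaws across the fin. Going down to grip and lift.

carry_out(commands="0 2 20 0; 0 3 40 0; 0 3 60 0; 0 3 75 0; 0 3 86 0; 0 3 86 0; 0 3 86 0")

```text
time: 2.05
eef_pos: [0.4985, 0.2146, 0.0648]
tcp_rot: [-0.169, 0.986, 0.0, 0.0]
contact_force: [0.4, -0.0, -0.3]
width: 0.5
```

carry_out(commands="0 0 0 0; 0 0 0 0; 0 0 0 0; 0 0 0 0; 0 0 0 0; 0 0 0 0", claw=1)

```text
time: 2.8
eef_pos: [0.4987, 0.2144, 0.0649]
tcp_rot: [-0.169, 0.986, 0.0, 0.001]
contact_force: [-0.7, -0.2, 5.6]
width: 0.13
```

carry_out(commands="0 0 -20 0; 0 0 -50 0; 0 0 -80 0; 0 0 -110 0; 0 0 -137 0; 0 0 -137 0; 0 0 -137 0")

```text
time: 3.68
eef_pos: [0.4978, 0.2141, 0.2003]
tcp_rot: [-0.169, 0.986, -0.0, -0.001]
contact_force: [0.2, -0.2, -3.2]
width: 0.131
```

```bash
python3 -c "
from h import *
go(.544,-.395,.2,4.65)"
```

```text
shift [ 159.6 -589.6    0.6] turn -1.168 tilt 0.08 j6 0.07 pos [0.4978 0.2141 0.2003] F [ 0.19 -0.15 -3.25] w 0.1312 t 3.67
```

carry_out(commands="6 -25 0 0; 16 -60 0 0; 28 -105 0 0; 41 -150 0 0; 53 -195 0 0; 65 -240 0 0; 77 -285 0 0; 89 -330 0 0")

```text
time: 4.68
eef_pos: [0.5237, -0.1278, 0.1998]
tcp_rot: [-0.169, 0.986, 0.0, -0.001]
contact_force: [0.8, 0.6, -1.8]
width: 0.133
```

carry_out(commands="12 -45 0 -0.1; 24 -90 0 -0.25; 36 -135 0 -0.4; 49 -180 0 -0.58; 60 -220 0 -0.76; 68 -250 0 -0.93; 71 -260 0 -1.1; 71 -260 0 -1.168")

```text
time: 5.68
eef_pos: [0.5435, -0.3961, 0.1988]
tcp_rot: [-0.685, 0.728, 0.002, -0.0]
contact_force: [1.2, -0.2, -2.1]
width: 0.125
```

carry_out(commands="0 0 0 0; 0 0 0 0; 0 0 0 0")

```text
time: 6.05
eef_pos: [0.5443, -0.3949, 0.201]
tcp_rot: [-0.684, 0.729, 0.0, -0.0]
contact_force: [0.8, -0.8, -1.8]
width: 0.132
```

```bash
python3 -c "
from h import *
go(.544,-.395,.069,4.65)
b=capture('top');crop(b,'t2',440,170,130,200,3);c=capture('scene');cv2.imwrite('pics/s2.png',cv2.resize(np.hstack([b['pixels'][170:370,420:600],c['pixels'][80:280,150:370]]),None,fx=2,fy=2,interpolation=2))"
```

```text
shift [1.00e-01 2.00e-01 1.32e+02] turn -0.001 tilt 0.03 j6 -2.14 pos [ 0.5443 -0.3949  0.201 ] F [ 0.83 -0.75 -1.78] w 0.1324 t 6.05
```

View pics/s2.png

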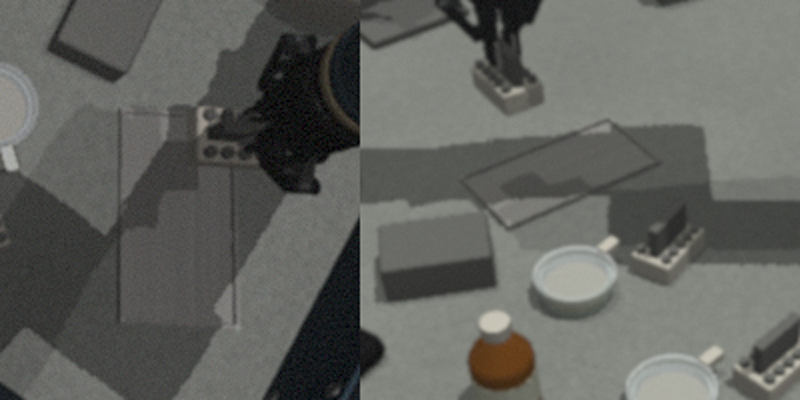

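The rack is held upright and crosswise over the far end of the tray (tray corners in the right half at about (462,182), (608,121), (660,163), (510,228)). Lowering it now.

carry_out(commands="0 0 30 0; 0 0 60 0; 0 0 90 0; 0 0 110 0; 0 0 122 0; 0 0 129 0; 0 0 132 0; 0 0 132 0")

```text
time: 7.15
eef_pos: [0.5445, -0.3954, 0.0698]
tcp_rot: [-0.685, 0.729, -0.0, 0.0]
contact_force: [0.7, 0.6, -0.8]
width: 0.127
```

carry_out(commands="0 0 1 0; 0 0 1 0; 0 0 1 0; 0 0 1 0; 0 0 1 0", claw=0.55)

```text
time: 7.78
eef_pos: [0.5443, -0.3953, 0.0684]
tcp_rot: [-0.685, 0.729, -0.0, -0.0]
contact_force: [0.6, -0.4, 0.4]
width: 0.452
```

carry_out(commands="0 0 -30 0; 0 0 -70 0; 0 0 -100 0; 0 0 -131 0; 0 0 -131 0; 0 0 -131 0")

```text
time: 8.52
eef_pos: [0.5441, -0.3951, 0.1986]
tcp_rot: [-0.685, 0.729, 0.0, -0.0]
contact_force: [-0.8, 0.2, -0.3]
width: 0.448
```

```bash
python3 -c "
from h import *
go(.5155,.0284,.2,.115+3.1416)
c=capture('scene');b=capture('top')
cv2.imwrite('pics/s3.png',cv2.resize(np.hstack([c['pixels'][120:280,180:400],b['pixels'][200:360,400:580]]),None,fx=2,fy=2,interpolation=2))"
```

```text
shift [-420.9   55.    -1.2] turn 1.393 tilt 0.04 j6 -2.14 pos [ 0.5441 -0.3951  0.1986] F [-0.8   0.15 -0.3 ] w 0.4479 t 8.53
```

View pics/s3.png

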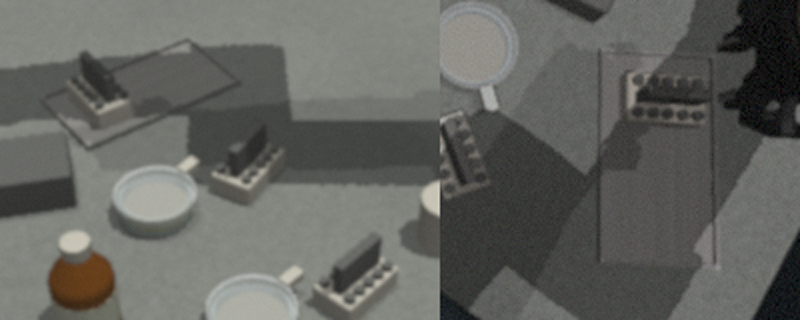

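The first rack stands upright on the tray at the far end, inside the lip: base at about (627–709, 72–125) in the right half, tray edges at 600 and 715.

carry_out(commands="-52 7 0 0.17; -105 14 0 0.35; -158 21 0 0.52; -210 27 0 0.7; -263 34 0 0.87; -316 41 0 1.04; -368 48 0 1.22; -421 55 0 1.393", claw=0.55)

```text
time: 9.62
eef_pos: [0.5151, 0.029, 0.1985]
tcp_rot: [-0.056, 0.998, -0.0, -0.001]
contact_force: [1.0, -0.4, -0.2]
width: 0.45
```

carry_out(commands="0 0 20 0; 0 0 50 0; 0 0 50 0; 0 0 50 0")

```text
time: 10.12
eef_pos: [0.5159, 0.0273, 0.1497]
tcp_rot: [-0.059, 0.998, -0.0, -0.0]
contact_force: [-0.5, 1.3, 0.2]
width: 0.448
```

```bash
python3 -c "
from h import *
go(.5155,.0284,.063,.115+3.1416)
c=capture('scene');b=capture('top')
import pickle;pickle.dump((c,b),open('c2.pkl','wb'))
z=pickle.load(open('c0.pkl','rb'))
d=cv2.absdiff(c['pixels'],z[0]['pixels'])
cv2.imwrite('pics/s4.png',np.hstack([cv2.resize(c['pixels'][170:370,260:460],None,fx=2,fy=2),cv2.resize(z[0]['pixels'][170:370,260:460],None,fx=2,fy=2)]))"
```

```text
shift [ 0.3  1.1 86.7] turn 0.003 tilt 0.02 j6 -0.07 pos [0.5159 0.0273 0.1497] F [-0.5   1.32  0.17] w 0.4476 t 10.12
```

View pics/s4.png

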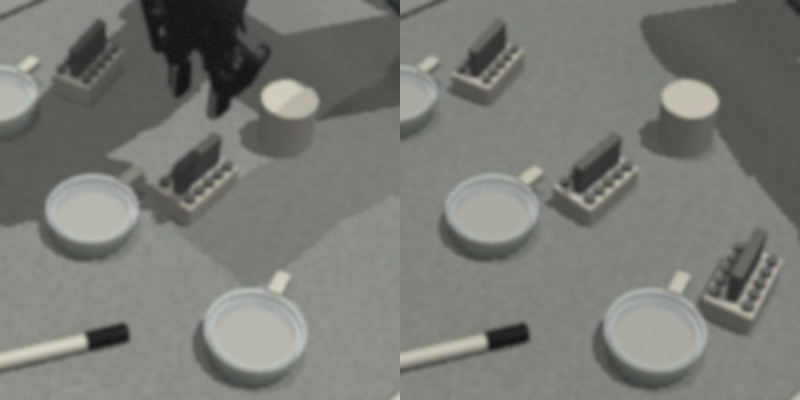

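Middle and right racks and all dishes are unmoved against the first picture. Gripping the middle rack.

carry_out(commands="0 1 20 0; 0 1 45 0; 0 1 65 0; 0 1 80 0; 0 1 86 0; 0 1 86 0; 0 1 86 0")

```text
time: 11.1
eef_pos: [0.5162, 0.0284, 0.0639]
tcp_rot: [-0.059, 0.998, -0.0, 0.0]
contact_force: [0.1, 0.7, 0.3]
width: 0.452
```

carry_out(commands="0 0 0 0; 0 0 0 0; 0 0 0 0; 0 0 0 0; 0 0 0 0; 0 0 0 0", claw=1)

```text
time: 11.85
eef_pos: [0.5158, 0.0285, 0.0635]
tcp_rot: [-0.059, 0.998, 0.0, 0.0]
contact_force: [-1.3, 0.8, 5.4]
width: 0.129
```

carry_out(commands="0 0 -20 0; 0 0 -50 0; 0 0 -80 0; 0 0 -110 0; 0 0 -137 0; 0 0 -137 0; 0 0 -137 0")

```text
time: 12.72
eef_pos: [0.5152, 0.0284, 0.1992]
tcp_rot: [-0.059, 0.998, -0.0, -0.001]
contact_force: [-0.7, -0.2, -1.1]
width: 0.127
```

carry_out(commands="5 -25 0 0; 13 -70 0 0; 22 -120 0 0; 31 -170 0 0; 40 -220 0 0; 50 -270 0 0; 59 -320 0 0; 66 -360 0 0")

```text
time: 13.72
eef_pos: [0.4917, -0.3385, 0.1985]
tcp_rot: [-0.059, 0.998, 0.001, -0.001]
contact_force: [0.0, -0.0, -0.7]
width: 0.13
```

carry_out(commands="5 -27 0 -0.17; 10 -54 0 -0.35; 10 -54 0 -0.52; 10 -54 0 -0.7; 10 -54 0 -0.87; 10 -54 0 -1.04; 10 -54 0 -1.22; 10 -54 0 -1.39")

```text
time: 14.72
eef_pos: [0.4885, -0.3912, 0.1983]
tcp_rot: [-0.687, 0.727, 0.001, -0.0]
contact_force: [-0.2, 0.0, -1.0]
width: 0.129
```

carry_out(commands="0 0 0 0; 0 0 0 0; 0 0 0 0")

```text
time: 15.1
eef_pos: [0.489, -0.3916, 0.2]
tcp_rot: [-0.684, 0.73, 0.0, -0.0]
contact_force: [-0.1, 0.1, -2.4]
width: 0.129
```

```bash
python3 -c "
from h import *
go(.4875,-.392,.069,4.65)"
```

```text
shift [  0.5   1.4 131. ] turn -0.002 tilt 0.03 j6 -2.18 pos [ 0.489  -0.3916  0.2   ] F [-0.05  0.14 -2.39] w 0.129 t 15.1
```

carry_out(commands="0 1 30 0; 0 1 60 0; 0 1 90 0; 0 1 110 0; 0 1 122 0; 0 1 129 0; 0 1 132 0; 0 1 132 0")

```text
time: 16.1
eef_pos: [0.4883, -0.3918, 0.0687]
tcp_rot: [-0.685, 0.729, -0.0, 0.0]
contact_force: [0.2, 0.4, -1.6]
width: 0.127
```

carry_out(commands="0 0 0 0; 0 0 0 0; 0 0 0 0; 0 0 0 0; 0 0 0 0", claw=0.55)

```text
time: 16.73
eef_pos: [0.4881, -0.3916, 0.0684]
tcp_rot: [-0.685, 0.729, -0.0, -0.0]
contact_force: [0.2, 0.5, -0.4]
width: 0.45
```

carry_out(commands="0 0 -30 0; 0 0 -70 0; 0 0 -100 0; 0 0 -131 0; 0 0 -131 0; 0 0 -131 0")

```text
time: 17.48
eef_pos: [0.4879, -0.3914, 0.1987]
tcp_rot: [-0.685, 0.729, 0.0, -0.0]
contact_force: [0.6, 0.3, -1.2]
width: 0.452
```

carry_out(commands="-35 2 0 0.17; -70 4 0 0.34; -105 6 0 0.5; -140 8 0 0.67; -175 10 0 0.84; -205 12 0 1; -212 12 0 1.163; -212 12 0 1.163")

```text
time: 18.48
eef_pos: [0.4889, -0.1785, 0.1983]
tcp_rot: [-0.173, 0.985, 0.0, -0.001]
contact_force: [-0.4, -0.5, -0.2]
width: 0.451
```

carry_out(commands="0 0 20 0; 0 0 50 0; 0 0 50 0; 0 0 50 0")

```text
time: 18.98
eef_pos: [0.4895, -0.1797, 0.1498]
tcp_rot: [-0.172, 0.985, -0.0, -0.0]
contact_force: [-0.2, 0.3, 0.6]
width: 0.451
```

```bash
python3 -c "
from h import *
go(.4883,-.1795,.063,.345+3.1416)
c=capture('scene');b=capture('top')
cv2.imwrite('pics/s5.png',cv2.resize(np.hstack([c['pixels'][120:280,190:390],b['pixels'][200:360,380:580]]),None,fx=2,fy=2,interpolation=2))"
```

```text
shift [ 1.1  0.6 86.8] turn 0.001 tilt 0.01 j6 -0.7 pos [ 0.4895 -0.1797  0.1498] F [-0.21  0.33  0.64] w 0.4505 t 18.98
```

View pics/s5.png

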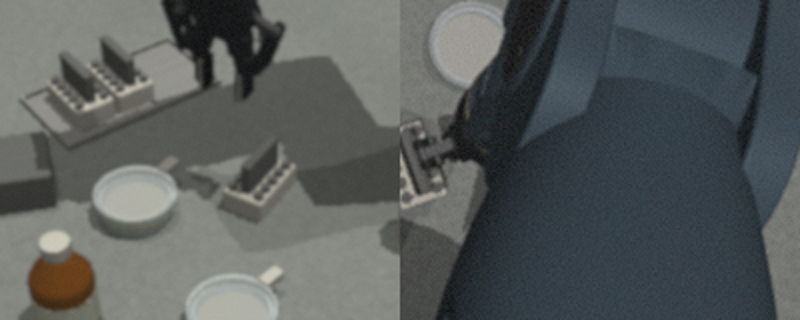

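Two racks stand on the tray, upright. The third rack has been knocked: its near corner moved from about (286,207) to (301,215) in the scene image. I'll measure it again.

```bash
python3 -c "
from h import *
import pickle
c=capture('scene');b=capture('top');pickle.dump((c,b),open('c3.pkl','wb'))
cv2.imwrite('pics/s6.png',cv2.resize(np.hstack([c['pixels'][180:240,285:351],b['pixels'][245:305,365:431]]),None,fx=6,fy=6,interpolation=2))"
```

```text
(no output)
```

View pics/s6.png

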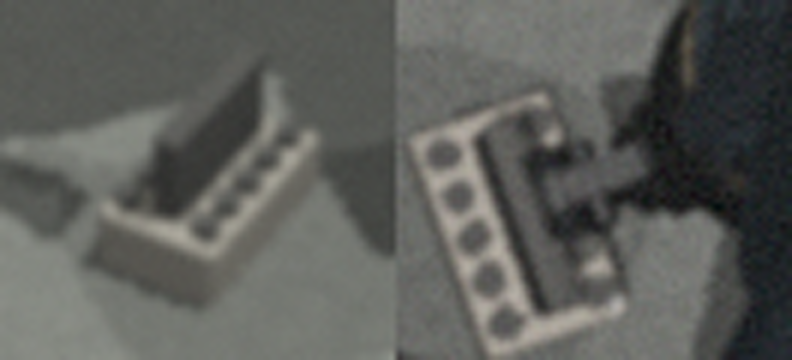

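Corners read: scene (103,207), (213,258), (318,135); top (410,138), (547,92), (626,308), (490,357) (6x crops).

Run:
```python
from h import *
import pickle
from scipy.optimize import least_squares
a,b=pickle.load(open("c3.pkl","rb"))
T=lambda p:(365+(p[0]-396)/6-.4,245+p[1]/6-.4)
S=lambda p:(285+p[0]/6-.4,180+p[1]/6-.4)
loc={'TL':(40,25),'TR':(40,-25),'BR':(-40,-25),'BL':(-40,25)}
t,s=dict(TL=(410,138),TR=(547,92),BR=(626,308),BL=(490,357)),dict(TR=(103,207),TL=(213,258),BL=(318,135))
def pt(q,k):
    l=np.array(loc[k])/1000;c_,s_=np.cos(q[3]),np.sin(q[3])
    return [q[0]+c_*l[0]-s_*l[1],q[1]+s_*l[0]+c_*l[1],q[2]]
f=lambda q:np.concatenate([proj(b,pt(q,k))-T(t[k]) for k in t]+[proj(a,pt(q,k))-S(s[k]) for k in s])
o=least_squares(f,[.45,-.17,.028,.3]);print(o.x.round(4),np.abs(o.fun).max().round(2))
go(o.x[0],o.x[1],.063,o.x[3]+np.pi)
```

```text
[ 0.4781 -0.1359  0.0301  0.3322] 1.6
shift [-3.6 45.2 87.2] turn 0.014 tilt 0.09 j6 -0.7 pos [ 0.4899 -0.1796  0.1502] F [-0.46  0.13 -0.67] w 0.4486 t 19.18
```

carry_out(commands="-4 25 5 0.014; -4 45 15 0.014; -4 45 40 0.014; -4 45 62 0.014; -4 45 78 0.014; -4 45 86 0.014; -4 45 86 0.014; -4 45 86 0.014")

```text
time: 20.18
eef_pos: [0.4784, -0.1357, 0.064]
tcp_rot: [-0.165, 0.986, -0.0, 0.0]
contact_force: [0.3, -1.0, 0.0]
width: 0.452
```

carry_out(commands="0 0 0 0; 0 0 0 0; 0 0 0 0; 0 0 0 0; 0 0 0 0; 0 0 0 0", claw=1)

```text
time: 20.92
eef_pos: [0.4784, -0.1357, 0.064]
tcp_rot: [-0.165, 0.986, -0.0, 0.001]
contact_force: [-0.7, -0.5, 5.5]
width: 0.128
```

carry_out(commands="0 0 -20 0; 0 0 -50 0; 0 0 -80 0; 0 0 -110 0; 0 0 -137 0; 0 0 -137 0; 0 0 -137 0")

```text
time: 21.8
eef_pos: [0.4775, -0.1354, 0.1995]
tcp_rot: [-0.165, 0.986, 0.0, -0.0]
contact_force: [0.3, -0.3, -0.8]
width: 0.125
```

carry_out(commands="12 -20 0 -0.1; 32 -56 0 -0.25; 54 -95 0 -0.4; 76 -134 0 -0.56; 98 -172 0 -0.72; 116 -204 0 -0.88; 127 -223 0 -1.04; 127 -223 0 -1.176")

```text
time: 22.8
eef_pos: [0.4293, -0.389, 0.1983]
tcp_rot: [-0.685, 0.728, 0.001, -0.0]
contact_force: [0.1, 0.2, -1.3]
width: 0.126
```

carry_out(commands="0 0 0 0; 0 0 0 0; 0 0 0 0")

```text
time: 23.18
eef_pos: [0.4304, -0.3873, 0.2001]
tcp_rot: [-0.684, 0.73, 0.0, -0.0]
contact_force: [-0.0, -0.5, -1.2]
width: 0.13
```

```bash
python3 -c "
from h import *
go(.4306,-.3885,.069,4.65)"
```

```text
shift [  1.2  -0.4 131.1] turn -0.002 tilt 0.02 j6 -2.24 pos [ 0.4304 -0.3873  0.2001] F [-0.   -0.54 -1.18] w 0.1298 t 23.18
```

carry_out(commands="0 0 30 0; 0 0 60 0; 0 0 90 0; 0 0 110 0; 0 0 122 0; 0 0 129 0; 0 0 132 0; 0 0 132 0")

```text
time: 24.18
eef_pos: [0.4305, -0.3879, 0.0687]
tcp_rot: [-0.684, 0.729, -0.0, -0.0]
contact_force: [-0.0, 0.1, -1.2]
width: 0.128
```

carry_out(commands="0 0 0 0; 0 0 0 0; 0 0 0 0; 0 0 0 0; 0 0 0 0", claw=0.55)

```text
time: 24.8
eef_pos: [0.4303, -0.3878, 0.0684]
tcp_rot: [-0.684, 0.729, -0.0, -0.0]
contact_force: [0.1, -0.4, 0.3]
width: 0.448
```

carry_out(commands="0 0 -30 0; 0 0 -70 0; 0 0 -100 0; 0 0 -131 0; 0 0 -131 0; 0 0 -131 0")

```text
time: 25.55
eef_pos: [0.4301, -0.3875, 0.1987]
tcp_rot: [-0.684, 0.729, 0.0, -0.0]
contact_force: [-0.5, 0.3, 0.4]
width: 0.452
```

```bash
python3 -c "
from h import *
go(.40,.18,.2,.385+3.1416)"
```

```text
shift [-564.5   66.1   -1.1] turn 1.122 tilt 0.04 j6 -2.24 pos [ 0.4301 -0.3875  0.1987] F [-0.5   0.32  0.37] w 0.4516 t 25.55
```

carry_out(commands="-40 5 0 0; -85 10 0 0; -130 15 0 0; -175 20 0 0; -220 26 0 0; -265 31 0 0; -310 36 0 0; -340 40 0 0")

```text
time: 26.55
eef_pos: [0.4109, -0.0441, 0.1982]
tcp_rot: [-0.685, 0.729, 0.001, -0.001]
contact_force: [-0.5, -0.5, -0.4]
width: 0.45
```

carry_out(commands="-40 5 0 0.16; -80 9 0 0.32; -120 14 0 0.48; -160 19 0 0.64; -200 23 0 0.8; -224 26 0 0.96; -224 26 0 1.122; -224 26 0 1.122")

```text
time: 27.55
eef_pos: [0.3996, 0.1794, 0.1982]
tcp_rot: [-0.192, 0.981, -0.0, -0.001]
contact_force: [-1.0, 0.7, 0.5]
width: 0.448
```

```bash
python3 -c "
from h import *
import pickle
go(.40,.18,.2,.385+3.1416)
c=capture('scene');b=capture('top');pickle.dump((c,b),open('c4.pkl','wb'))
A=cv2.resize(c['pixels'][295:375,355:435],None,fx=5,fy=5,interpolation=2)
B=cv2.resize(b['pixels'][190:270,185:265],None,fx=5,fy=5,interpolation=2)
C=np.hstack([c['pixels'][110:210,180:380],b['pixels'][220:320,420:620]]);C=cv2.resize(C,None,fx=2,fy=2)
cv2.imwrite('pics/s7.png',np.vstack([np.hstack([A,B]),C]))"
```

```text
shift [-0.6  0.4 -1.8] turn 0.002 tilt 0.13 j6 0.03 pos [0.3996 0.1794 0.1982] F [-0.97  0.72  0.47] w 0.4477 t 27.55
```

View pics/s7.png

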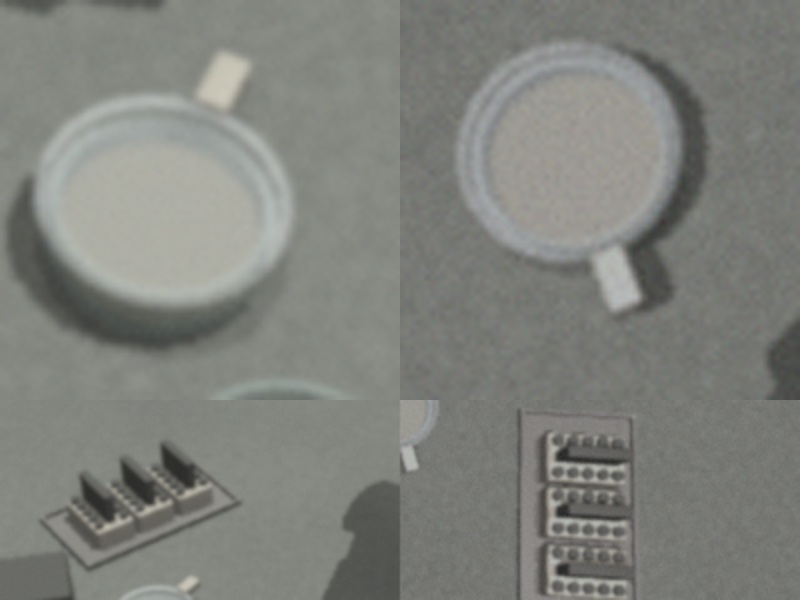

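All three racks stand upright on the tray. The left lid's circle is at (569,152) in the 5x top crop, with its tab from (607,247) to (628,308), in the open on all sides. I'll write a small tab/jelly/lid detector so that lid poses come as numbers.

```bash
cat > lid.py <<'E'
from h import *
def px(c,X): return proj(c,X)
def blob(c,X,r,f,name=None):
    "largest blob of mask f within r px of the projection of X"
    u,v=np.round(px(c,X)).astype(int); x0,y0=u-r,v-r
    k=6; I=cv2.resize(c["pixels"][y0:v+r,x0:u+r],None,fx=k,fy=k,interpolation=cv2.INTER_CUBIC)
    I=cv2.GaussianBlur(I,(0,0),4).astype(float)
    m=f(I).astype(np.uint8)
    n,_,st,ce=cv2.connectedComponentsWithStats(m)
    if n<2: return None
    j=1+np.argmax(st[1:,4]); cn=np.argwhere(_==j)[:,::-1].astype(np.float32)
    conv=lambda p:(np.array(p)+.5)/k-.5+[x0,y0]
    rc=cv2.minAreaRect(cn)
    return conv(ce[j]),st[j,4]/k/k,rc[1][0]/k,rc[1][1]/k,rc[2]
def tabmask(I):
    B,G,Rr=I[...,0],I[...,1],I[...,2]; g=I.mean(2)
    return (g>np.median(g)*1.45)&(Rr>B-4)
def jelmask(I):
    return (I[...,2]-I[...,0]>9)
if __name__=="__main__":
    import sys,pickle
    cs=pickle.load(open(sys.argv[1],"rb")) if len(sys.argv)>1 else (capture("scene"),capture("top"))
    D={'L':((.6025,.2023),.39),'M':((.6236,-.0038),.13),'R':((.600,-.2017),.24)}
    for n,(c,y) in D.items():
        t=[c[0]-.058*np.cos(y),c[1]-.058*np.sin(y),.032]
        for c_,w in zip(cs,('scene','top')):
            print(n,w,'tab',blob(c_,t,15,tabmask),'jel',blob(c_,[*c,.012],22,jelmask))
        a,b=[blob(c_,t,15,tabmask) for c_ in cs]
        if a and b: print('  tri',[np.round(x,4) for x in tri(cs[0],a[0],cs[1],b[0])])
        a,b=[blob(c_,[*c,.012],22,jelmask) for c_ in cs]
        if a and b: print('  jel',[np.round(x,4) for x in tri(cs[0],a[0],cs[1],b[0])])
E
python3 lid.py c4.pkl
python3 - <<'E'
import pickle
a,b=pickle.load(open('c4.pkl','rb'))
p=b['pixels'];print(p[220,218],p[247,229],p[247,212],p[221,197],p[205,218],p[199,216])
E
```

```text
L scene tab (array([398.88888889, 312.94444444]), np.float64(0.16666666666666666), 0.23570223649342856, 0.35355337460835773, 45.0) jel (array([376.49780702, 343.72587719]), np.float64(8.444444444444445), 4.333333333333333, 3.3333333333333335, 90.0)
L top tab (array([227.73150594, 245.1213122 ]), np.float64(42.05555555555556), 10.085047403971354, 4.50608476003011, 69.44395446777344) jel (array([212.07994924, 222.46362098]), np.float64(10.944444444444445), 3.364940325419108, 7.695087432861328, 73.0091781616211)
  tri [array([0.5517, 0.1809, 0.0285]), np.float64(0.0034)]
  jel [array([0.6119, 0.2071, 0.0129]), np.float64(0.0338)]
M scene tab None jel (array([322.90115035, 258.72351525]), np.float64(17.305555555555554), 3.0, 8.333333333333334, 90.0)
M top tab (array([320.45382429, 226.1403876 ]), np.float64(179.16666666666666), 11.0, 28.666666666666668, 90.0) jel (array([321.77196382, 233.03423773]), np.float64(3.5833333333333335), 1.0, 3.8333333333333335, 90.0)
  jel [array([ 0.5759, -0.0094,  0.0361]), np.float64(0.0028)]
R scene tab None jel (array([273.29093137, 202.67818627]), np.float64(37.77777777777778), 5.0, 9.666666666666666, 90.0)
R top tab (array([424.30126243, 248.760329  ]), np.float64(36.30555555555556), 10.159231821695963, 3.924865404764811, 72.0308609008789) jel (array([403.48304158, 226.35393873]), np.float64(12.694444444444445), 6.254252115885417, 4.031928380330403, 49.635467529296875)
  jel [array([ 0.5806, -0.167 ,  0.0824]), np.float64(0.0013)]
[148 153 157] [177 177 175] [112 116 113] [157 154 153] [147 150 150] [151 151 148]
```

Run:
```python
import pickle,cv2,numpy as np
a,b=pickle.load(open('c4.pkl','rb'))
A=cv2.GaussianBlur(a['pixels'],(0,0),1.2);B=cv2.GaussianBlur(b['pixels'],(0,0),1.2)
print('scene tab',A[311,400],'jel',A[338,387],'ring',A[349,410],A[316,385],'bench',A[305,420])
print('top tab',B[245,228],'jel',B[220,218],'ring',B[221,199],'bench',B[250,205])
```

```text
scene tab [181 195 198] jel [165 174 173] ring [122 128 125] [160 164 160] bench [128 135 131]
top tab [178 180 178] jel [147 153 155] ring [152 151 148] bench [116 120 118]
```

```bash
sed -i 's/return (g>np.median(g)\*1.45).*/return g>(np.percentile(g,97)+np.median(g))\/2/; s/>9)/>5.5)/; s/(0,0),4)/(0,0),7)/; s/t,15,tabmask/t,10,tabmask/' lid.py; python3 lid.py c4.pkl
```

```text
L scene tab (array([399.05711148, 310.76345415]), np.float64(67.44444444444444), 6.647827784220378, 11.12343724568685, 28.178592681884766) jel (array([386.61643399, 338.21172003]), np.float64(827.7222222222222), 28.166666666666668, 37.833333333333336, 90.0)
L top tab (array([225.70252714, 242.29658302]), np.float64(104.05555555555556), 17.855183919270832, 10.903729756673178, 73.22877502441406) jel (array([219.65639982, 221.23612603]), np.float64(801.5277777777778), 31.5, 32.333333333333336, 90.0)
  tri [array([0.5555, 0.183 , 0.0403]), np.float64(0.003)]
  jel [array([0.6032, 0.2016, 0.0182]), np.float64(0.0032)]
M scene tab (array([319.778067 , 257.0399502]), np.float64(122.72222222222223), 19.833333333333332, 8.833333333333334, 90.0) jel (array([305.71563375, 277.40332883]), np.float64(575.5), 22.166666666666668, 34.166666666666664, 90.0)
M top tab (array([321.16422325, 229.85153035]), np.float64(72.0), 18.166664123535156, 7.333332061767578, 0.0) jel (array([319.46690548, 211.92760062]), np.float64(790.9444444444445), 32.004659016927086, 31.444852193196613, 34.99202346801758)
  tri [array([ 0.582 , -0.0094,  0.0446]), np.float64(0.0061)]
  jel [array([ 0.6239, -0.0046,  0.0185]), np.float64(0.0036)]
R scene tab (array([272.2170398 , 201.80188344]), np.float64(52.111111111111114), 5.408215840657552, 14.644432067871094, 59.534454345703125) jel (array([257.43240421, 220.01394891]), np.float64(385.6666666666667), 16.94939676920573, 30.09748077392578, 79.69515228271484)
R top tab (array([424.20444715, 248.10847526]), np.float64(68.5), 13.249931335449219, 5.619248708089192, 73.3007583618164) jel (array([415.26494292, 223.43548156]), np.float64(807.0833333333334), 32.47200012207031, 31.802815755208332, 72.47443389892578)
  tri [array([ 0.5475, -0.2175,  0.0324]), np.float64(0.0056)]
  jel [array([ 0.6005, -0.2027,  0.0189]), np.float64(0.004)]
```

```bash
python3 -c "
from h import *
go(.5326,.1735,.052,.385+3.1416)"
```

```text
shift [-120.9  -55.4  146.4] turn 0.004 tilt 0.08 j6 0.03 pos [0.3999 0.179  0.1986] F [-0.28  0.04 -1.4 ] w 0.4512 t 27.65
```

carry_out(commands="-30 -14 20 0; -60 -28 50 0; -90 -42 80 0; -115 -53 105 0; -121 -55 125 0; -121 -55 140 0; -121 -55 146 0; -121 -55 146 0", claw=0.7)

```text
time: 28.65
eef_pos: [0.5326, 0.1737, 0.0534]
tcp_rot: [-0.192, 0.981, -0.0, -0.0]
contact_force: [-0.3, 0.7, -0.6]
width: 0.302
```

carry_out(commands="0 0 0 0; 0 0 0 0; 0 0 0 0", claw=0.78)

```text
time: 29.02
eef_pos: [0.5332, 0.1739, 0.0538]
tcp_rot: [-0.192, 0.981, 0.0, 0.0]
contact_force: [0.0, 0.0, 0.4]
width: 0.218
```

```bash
python3 -c "
from h import *
import pickle
go(.5326,.1735,.052,.385+3.1416)
c=capture('scene');b=capture('top');pickle.dump((c,b),open('c5.pkl','wb'))
A=cv2.resize(c['pixels'][270:350,355:435],None,fx=5,fy=5,interpolation=2)
B=cv2.resize(b['pixels'][205:285,185:265],None,fx=5,fy=5,interpolation=2)
cv2.imwrite('pics/s8.png',np.hstack([A,B]))"
```

```text
shift [ 0.8 -0.2  1.8] turn 0.0 tilt 0.04 j6 -0.07 pos [0.5332 0.1739 0.0538] F [0.02 0.03 0.45] w 0.218 t 29.02
```

View pics/s8.png

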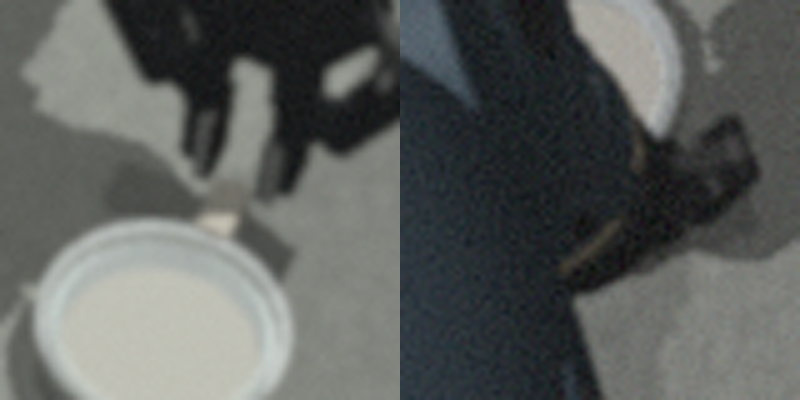

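The left lid's tab (at about (215,215) in the scene half) lies between the two fingertips at (205,175) and (280,195). The tips are barely down to it, so I'll go 6 mm lower and close stepwise.

carry_out(commands="0 0 3 0; -1 0 6 0; -1 0 6 0; -1 0 6 0", claw=0.8)

```text
time: 29.62
eef_pos: [0.534, 0.1742, 0.0472]
tcp_rot: [-0.191, 0.982, -0.0, -0.0]
contact_force: [0.1, -0.3, -0.2]
width: 0.202
```

carry_out(commands="0 0 0 0; 0 0 0 0; 0 0 0 0", claw=0.82)

```text
time: 30.0
eef_pos: [0.534, 0.1742, 0.0473]
tcp_rot: [-0.191, 0.982, -0.0, 0.0]
contact_force: [0.3, -0.5, 0.9]
width: 0.179
```

carry_out(commands="0 0 0 0; 0 0 0 0; 0 0 0 0", claw=0.84)

```text
time: 30.38
eef_pos: [0.534, 0.1742, 0.0473]
tcp_rot: [-0.191, 0.982, -0.0, -0.0]
contact_force: [-0.7, -0.8, 1.1]
width: 0.16
```

carry_out(commands="0 0 0 0; 0 0 0 0; 0 0 0 0", claw=0.85)

```text
time: 30.75
eef_pos: [0.534, 0.1742, 0.0473]
tcp_rot: [-0.191, 0.982, -0.0, -0.0]
contact_force: [0.3, 0.8, -0.0]
width: 0.151
```

carry_out(commands="0 0 0 0; 0 0 0 0; 0 0 0 0", claw=0.86)

```text
time: 31.12
eef_pos: [0.534, 0.1742, 0.0473]
tcp_rot: [-0.191, 0.982, -0.0, -0.0]
contact_force: [-0.4, -0.2, 1.3]
width: 0.152
```

```bash
cat > far.py <<'E'
from h import *
import pickle,sys
# usage: far.py save|cmp cx cy yaw : vertical motion of lid rim points, by block matching along the projected vertical
def rim(cx,cy,yaw,k): # k deg from the far point
    a=yaw+np.radians(k); return np.array([cx+.044*np.cos(a),cy+.044*np.sin(a),.0285])
if __name__=="__main__":
    cx,cy,yaw=map(float,sys.argv[2:5]); c=capture("scene")
    if sys.argv[1]=="save": pickle.dump(c,open("ref.pkl","wb"));sys.exit()
    r=pickle.load(open("ref.pkl","rb")); g=lambda c:cv2.GaussianBlur(cv2.cvtColor(c["pixels"],6),(0,0),.8)
    A,B=g(r),g(c)
    for k in(-90,-60,-30,0,30,60,90,120,-120):
        P=rim(cx,cy,yaw,k);u,v=np.round(proj(c,P)).astype(int)
        T=A[v-6:v+7,u-6:u+7];S=B[v-22:v+13,u-10:u+11]
        m=cv2.matchTemplate(S,T,cv2.TM_CCOEFF_NORMED);_,q,_,l=cv2.minMaxLoc(m)
        up=proj(c,P+[0,0,.01])-proj(c,P)
        print(k,'du,dv',l[0]-4,l[1]-16,'score',round(q,2),'10mm up would be',up.round(1))
    go(0,0,0,0)
E
python3 far.py save .603 .202 .385
```

```text
(no output)
```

carry_out(commands="0 0 -2 0; 0 0 -4 0; 0 0 -6 0; 0 0 -8 0; 0 0 -8 0; 0 0 -8 0")

```text
time: 31.92
eef_pos: [0.534, 0.1742, 0.0553]
tcp_rot: [-0.191, 0.982, -0.0, -0.0]
contact_force: [0.2, 0.1, 0.2]
width: 0.147
```

```bash
python3 far.py cmp .603 .202 .385
```

```text
-90 du,dv 0 -1 score 0.99 10mm up would be [ 0.3 -3.3]
-60 du,dv 0 -2 score 1.0 10mm up would be [ 0.3 -3.3]
-30 du,dv 0 -1 score 1.0 10mm up would be [ 0.4 -3.3]
0 du,dv 0 -1 score 1.0 10mm up would be [ 0.4 -3.3]
30 du,dv 0 -1 score 1.0 10mm up would be [ 0.5 -3.3]
60 du,dv 0 -1 score 0.99 10mm up would be [ 0.6 -3.3]
90 du,dv 0 -1 score 1.0 10mm up would be [ 0.7 -3.3]
120 du,dv 0 -3 score 0.99 10mm up would be [ 0.7 -3.3]
-120 du,dv 0 -2 score 0.99 10mm up would be [ 0.4 -3.3]
shift [560.3  39.3  55.3] turn -2.756 tilt 0.01 j6 -0.07 pos [0.5339 0.1742 0.0552] F [-0.15 -0.53 -0.05] w 0.147 t 31.98
```

```bash
python3 - <<'E'
s=open('far.py').read()
s=s.replace('T=A[v-6:v+7,u-6:u+7];S=B[v-22:v+13,u-10:u+11]','f=lambda I:cv2.resize(I,None,fx=4,fy=4,interpolation=2);T=f(A[v-6:v+7,u-6:u+7]);S=f(B[v-22:v+13,u-10:u+11])')
s=s.replace("l[0]-4,l[1]-16","l[0]/4-4,l[1]/4-16").replace("(-90,-60,-30,0,30,60,90,120,-120)","(-90,-45,0,45,90,120,-120)")
s=s.replace(",'10mm up would be',up.round(1)",",'up mm',round(-(l[1]/4-16)*10/-up[1],1)")
open('far.py','w').write(s)
E
python3 far.py cmp .603 .202 .385
```

```text
-90 du,dv 0.0 -1.25 score 0.99 up mm 3.7
-45 du,dv 0.25 -1.0 score 1.0 up mm 3.0
0 du,dv 0.0 -1.0 score 1.0 up mm 3.1
45 du,dv -0.5 -1.0 score 1.0 up mm 3.1
90 du,dv 0.25 -1.5 score 1.0 up mm 4.6
120 du,dv 0.25 -2.25 score 1.0 up mm 6.8
-120 du,dv 0.25 -2.0 score 0.99 up mm 6.0
shift [560.2  39.3  55.3] turn -2.756 tilt 0.01 j6 -0.07 pos [0.5339 0.1742 0.0552] F [ 0.01  0.48 -0.76] w 0.1458 t 32.02
```

carry_out(commands="0 0 -2 0; 0 0 -4 0; 0 0 -6 0; 0 0 -6 0")

```text
time: 32.52
eef_pos: [0.5341, 0.1742, 0.0615]
tcp_rot: [-0.191, 0.982, -0.0, 0.0]
contact_force: [-0.2, 0.5, -1.2]
width: 0.147
```

```bash
python3 far.py cmp .603 .202 .385
```

```text
-90 du,dv 0.75 -4.25 score 0.98 up mm 12.7
-45 du,dv 0.75 -2.0 score 1.0 up mm 6.1
0 du,dv 0.0 -2.75 score 1.0 up mm 8.4
45 du,dv 0.5 -2.75 score 1.0 up mm 8.4
90 du,dv 0.25 -2.75 score 0.99 up mm 8.4
120 du,dv 0.75 -4.0 score 0.99 up mm 12.1
-120 du,dv 0.25 -4.0 score 0.99 up mm 12.0
shift [560.4  39.3  61.3] turn -2.756 tilt 0.01 j6 -0.07 pos [0.5341 0.1742 0.0614] F [-1.47 -0.28 -0.97] w 0.1456 t 32.58
```

The lid is rising nearly level, so the pads hold the tab too stiffly. I'll ease the grip so that it can pivot in the pads.

carry_out(commands="0 0 0 0; 0 0 0 0; 0 0 0 0", claw=0.857)

```text
time: 32.95
eef_pos: [0.534, 0.1742, 0.0612]
tcp_rot: [-0.191, 0.982, -0.0, -0.0]
contact_force: [0.7, 0.5, -0.1]
width: 0.144
```

```bash
python3 far.py cmp .603 .202 .385
```

```text
-90 du,dv 0.5 -3.75 score 0.99 up mm 11.2
-45 du,dv 0.75 -2.0 score 1.0 up mm 6.1
0 du,dv 0.0 -2.75 score 1.0 up mm 8.4
45 du,dv 0.5 -2.75 score 1.0 up mm 8.4
90 du,dv 0.5 -3.0 score 0.99 up mm 9.1
120 du,dv 0.75 -4.0 score 0.99 up mm 12.1
-120 du,dv 0.25 -4.0 score 0.99 up mm 12.0
shift [560.3  39.3  61.3] turn -2.756 tilt 0.01 j6 -0.07 pos [0.534  0.1742 0.0612] F [-0.3   1.19 -0.13] w 0.1462 t 33.0
```

carry_out(commands="0 0 0 0; 0 0 0 0; 0 0 0 0", claw=0.854)

```text
time: 33.38
eef_pos: [0.534, 0.1742, 0.0613]
tcp_rot: [-0.191, 0.982, -0.0, -0.0]
contact_force: [-0.2, 0.4, -0.9]
width: 0.149
```

```bash
python3 far.py cmp .603 .202 .385
```

```text
-90 du,dv 0.75 -4.25 score 0.98 up mm 12.7
-45 du,dv 0.75 -2.0 score 1.0 up mm 6.1
0 du,dv 0.0 -2.75 score 1.0 up mm 8.4
45 du,dv 0.5 -2.75 score 1.0 up mm 8.4
90 du,dv 0.5 -3.0 score 0.99 up mm 9.1
120 du,dv 0.75 -4.0 score 0.99 up mm 12.1
-120 du,dv 0.25 -4.0 score 0.99 up mm 12.0
shift [560.3  39.2  61.3] turn -2.756 tilt 0.01 j6 -0.07 pos [0.534  0.1742 0.0613] F [ 0.19 -0.52 -0.41] w 0.1497 t 33.42
```

carry_out(commands="0 0 0 0; 0 0 0 0; 0 0 0 0", claw=0.852)

```text
time: 33.8
eef_pos: [0.534, 0.1742, 0.0613]
tcp_rot: [-0.191, 0.982, -0.0, -0.0]
contact_force: [0.2, -0.1, -0.6]
width: 0.148
```

```bash
python3 far.py cmp .603 .202 .385
```

```text
-90 du,dv 0.75 -4.25 score 0.98 up mm 12.7
-45 du,dv 0.75 -2.0 score 1.0 up mm 6.1
0 du,dv 0.0 -2.75 score 1.0 up mm 8.4
45 du,dv 0.5 -2.75 score 1.0 up mm 8.4
90 du,dv 0.25 -2.75 score 0.99 up mm 8.4
120 du,dv 0.75 -4.0 score 0.99 up mm 12.1
-120 du,dv 0.25 -4.0 score 0.99 up mm 12.0
shift [560.3  39.3  61.3] turn -2.756 tilt 0.01 j6 -0.07 pos [0.534  0.1742 0.0613] F [ 0.08  0.56 -0.62] w 0.1467 t 33.85
```

carry_out(commands="0 0 0 0; 0 0 0 0; 0 0 0 0", claw=0.85)

```text
time: 34.22
eef_pos: [0.534, 0.1742, 0.0613]
tcp_rot: [-0.191, 0.982, -0.0, -0.0]
contact_force: [-0.3, 0.4, 0.2]
width: 0.149
```

```bash
python3 far.py cmp .603 .202 .385
```

```text
-90 du,dv 0.75 -4.25 score 0.98 up mm 12.7
-45 du,dv 0.75 -2.0 score 1.0 up mm 6.1
0 du,dv 0.0 -2.75 score 1.0 up mm 8.4
45 du,dv 0.5 -2.75 score 1.0 up mm 8.4
90 du,dv 0.25 -2.75 score 0.99 up mm 8.4
120 du,dv 0.75 -4.0 score 0.99 up mm 12.1
-120 du,dv 0.25 -4.0 score 0.99 up mm 12.0
shift [560.3  39.2  61.3] turn -2.756 tilt 0.01 j6 -0.07 pos [0.534  0.1742 0.0613] F [ 0.01  0.13 -0.66] w 0.1526 t 34.27
```

carry_out(commands="0 0 0 0; 0 0 0 0; 0 0 0 0", claw=0.848)

```text
time: 34.65
eef_pos: [0.534, 0.1742, 0.0613]
tcp_rot: [-0.191, 0.982, -0.0, -0.0]
contact_force: [0.2, -0.3, -1.2]
width: 0.15
```

```bash
python3 far.py cmp .603 .202 .385
```

```text
-90 du,dv 0.75 -4.25 score 0.98 up mm 12.7
-45 du,dv 0.75 -2.0 score 1.0 up mm 6.1
0 du,dv 0.0 -2.75 score 1.0 up mm 8.4
45 du,dv 0.5 -2.75 score 1.0 up mm 8.4
90 du,dv 0.25 -2.75 score 0.99 up mm 8.4
120 du,dv 0.75 -4.25 score 0.99 up mm 12.8
-120 du,dv 0.25 -4.0 score 0.99 up mm 12.0
shift [560.3  39.3  61.3] turn -2.756 tilt 0.01 j6 -0.07 pos [0.534  0.1742 0.0613] F [-0.46 -0.02 -1.86] w 0.1585 t 34.7
```

carry_out(commands="0 0 0 0; 0 0 0 0; 0 0 0 0", claw=0.846)

```text
time: 35.08
eef_pos: [0.534, 0.1742, 0.0613]
tcp_rot: [-0.191, 0.982, -0.0, -0.0]
contact_force: [-0.1, 0.4, -0.0]
width: 0.154
```

```bash
python3 far.py cmp .603 .202 .385
```

```text
-90 du,dv 0.75 -4.5 score 0.98 up mm 13.5
-45 du,dv 0.75 -2.0 score 1.0 up mm 6.1
0 du,dv 0.0 -2.75 score 1.0 up mm 8.4
45 du,dv 0.5 -2.75 score 1.0 up mm 8.4
90 du,dv 0.25 -2.75 score 0.99 up mm 8.4
120 du,dv 0.75 -4.0 score 0.99 up mm 12.1
-120 du,dv 0.25 -4.0 score 0.99 up mm 12.0
shift [560.3  39.2  61.4] turn -2.756 tilt 0.01 j6 -0.07 pos [0.534  0.1742 0.0613] F [-0.11  0.07 -1.26] w 0.1603 t 35.12
```

carry_out(commands="0 0 0 0; 0 0 0 0; 0 0 0 0", claw=0.844)

```text
time: 35.5
eef_pos: [0.534, 0.1742, 0.0613]
tcp_rot: [-0.191, 0.982, -0.0, -0.0]
contact_force: [-0.4, -0.0, -0.3]
width: 0.152
```

```bash
python3 far.py cmp .603 .202 .385
```

```text
-90 du,dv 0.75 -4.25 score 0.98 up mm 12.7
-45 du,dv 0.75 -2.0 score 1.0 up mm 6.1
0 du,dv 0.25 -2.75 score 1.0 up mm 8.4
45 du,dv 0.5 -2.75 score 1.0 up mm 8.4
90 du,dv 0.25 -2.75 score 0.99 up mm 8.4
120 du,dv 0.75 -4.25 score 0.99 up mm 12.8
-120 du,dv 0.25 -4.0 score 0.99 up mm 12.0
shift [560.3  39.3  61.3] turn -2.756 tilt 0.01 j6 -0.07 pos [0.534  0.1742 0.0613] F [ 1.18  0.11 -0.02] w 0.1559 t 35.55
```

```bash
python3 -c "
from h import *
import pickle
c=capture('scene');r=pickle.load(open('ref.pkl','rb'))
f=lambda c:cv2.resize(c['pixels'][275:375,350:440],None,fx=4.4,fy=4.4,interpolation=2)
cv2.imwrite('pics/s9.png',np.hstack([f(r),f(c)]))"
```

```text
(no output)
```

View pics/s9.png

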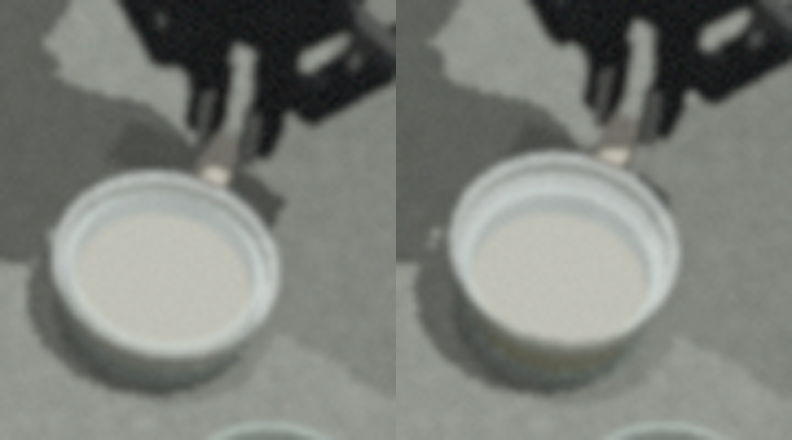

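The lid is tilted only partly: the far (lower) rim rose about 5 mm, from y=355 to 348, and the tab side about 12 mm, from 170 to 152. I'll ease the grip further.

carry_out(commands="0 0 0 0; 0 0 0 0; 0 0 0 0", claw=0.841)

```text
time: 35.98
eef_pos: [0.534, 0.1742, 0.0613]
tcp_rot: [-0.191, 0.981, -0.0, -0.0]
contact_force: [0.2, -0.1, 0.1]
width: 0.159
```

```bash
python3 far.py cmp .603 .202 .385
```

```text
-90 du,dv 0.75 -4.25 score 0.98 up mm 12.7
-45 du,dv 0.75 -2.0 score 1.0 up mm 6.1
0 du,dv 0.0 -2.75 score 1.0 up mm 8.4
45 du,dv 0.5 -2.75 score 1.0 up mm 8.4
90 du,dv 0.25 -2.75 score 0.99 up mm 8.4
120 du,dv 0.75 -4.25 score 0.99 up mm 12.8
-120 du,dv 0.25 -4.0 score 0.99 up mm 12.0
shift [560.3  39.2  61.3] turn -2.756 tilt 0.01 j6 -0.07 pos [0.534  0.1742 0.0613] F [-0.11 -0.68 -0.57] w 0.1588 t 36.02
```

carry_out(commands="0 0 0 0; 0 0 0 0; 0 0 0 0", claw=0.838)

```text
time: 36.4
eef_pos: [0.534, 0.1742, 0.0613]
tcp_rot: [-0.191, 0.982, -0.0, 0.0]
contact_force: [-0.3, 0.1, -0.1]
width: 0.16
```

```bash
python3 far.py cmp .603 .202 .385
```

```text
-90 du,dv 0.25 -1.75 score 0.99 up mm 5.2
-45 du,dv 0.25 0.0 score 1.0 up mm -0.0
0 du,dv -0.25 -0.25 score 1.0 up mm 0.8
45 du,dv -1.25 -0.25 score 1.0 up mm 0.8
90 du,dv 0.0 -1.0 score 1.0 up mm 3.0
120 du,dv 0.25 -3.5 score 1.0 up mm 10.6
-120 du,dv 0.75 -3.0 score 0.99 up mm 9.0
shift [560.3  39.2  61.3] turn -2.756 tilt 0.01 j6 -0.07 pos [0.534  0.1742 0.0613] F [ 0.29 -0.65 -0.4 ] w 0.1627 t 36.45
```

carry_out(commands="0 0 0 0; 0 0 0 0; 0 0 0 0", claw=0.835)

```text
time: 36.83
eef_pos: [0.534, 0.1742, 0.0613]
tcp_rot: [-0.191, 0.982, -0.0, -0.0]
contact_force: [0.3, -0.3, 0.3]
width: 0.161
```

```bash
python3 far.py cmp .603 .202 .385
```

```text
-90 du,dv 0.0 0.0 score 0.99 up mm -0.0
-45 du,dv 0.25 0.0 score 1.0 up mm -0.0
0 du,dv 0.25 -0.25 score 1.0 up mm 0.8
45 du,dv -0.25 -0.25 score 1.0 up mm 0.8
90 du,dv 0.0 -0.5 score 1.0 up mm 1.5
120 du,dv 0.0 -0.75 score 1.0 up mm 2.3
-120 du,dv 0.25 -0.5 score 1.0 up mm 1.5
shift [560.3  39.3  61.3] turn -2.756 tilt 0.0 j6 -0.07 pos [0.534  0.1742 0.0613] F [1.49 0.   0.13] w 0.1653 t 36.88
```

It works: at 0.838 the lid pivoted in the pads (far rim +0.8 mm, tab side about +10 mm), and at 0.835 it let go. I'll go back down, re-pinch, and lift with a grip just above that.

carry_out(commands="0 0 0 0; 0 0 4 0; 0 0 9 0; 0 0 14 0; 0 0 14 0; 0 0 14 0", claw=0.8)

```text
time: 37.62
eef_pos: [0.534, 0.1742, 0.0473]
tcp_rot: [-0.191, 0.982, -0.0, -0.0]
contact_force: [0.4, 1.0, -0.8]
width: 0.198
```

```bash
python3 far.py cmp .603 .202 .385
```

```text
-90 du,dv 0.25 -0.5 score 1.0 up mm 1.5
-45 du,dv 0.25 0.0 score 1.0 up mm -0.0
0 du,dv 0.25 -0.25 score 1.0 up mm 0.8
45 du,dv -0.25 -0.25 score 1.0 up mm 0.8
90 du,dv 0.0 -0.5 score 1.0 up mm 1.5
120 du,dv 0.0 0.0 score 1.0 up mm -0.0
-120 du,dv 0.25 -0.5 score 1.0 up mm 1.5
shift [560.4  39.3  47.3] turn -2.756 tilt 0.01 j6 -0.07 pos [0.5341 0.1742 0.0474] F [0.28 1.05 0.15] w 0.1991 t 37.67
```

carry_out(commands="0 0 0 0; 0 0 0 0; 0 0 0 0", claw=0.852)

```text
time: 38.05
eef_pos: [0.5341, 0.1742, 0.0474]
tcp_rot: [-0.191, 0.982, -0.0, 0.0]
contact_force: [-0.1, 0.1, 0.7]
width: 0.156
```

carry_out(commands="0 0 0 0; 0 0 0 0; 0 0 0 0", claw=0.841)

```text
time: 38.42
eef_pos: [0.5341, 0.1742, 0.0473]
tcp_rot: [-0.191, 0.982, -0.0, 0.0]
contact_force: [0.5, 0.0, 0.6]
width: 0.161
```

carry_out(commands="0 0 -1 0; 0 0 -2 0; 0 0 -4 0; 0 0 -6 0; 0 0 -8 0; 0 0 -9 0; 0 0 -10 0; 0 0 -10 0")

```text
time: 39.42
eef_pos: [0.534, 0.1742, 0.0574]
tcp_rot: [-0.191, 0.982, -0.0, 0.0]
contact_force: [0.0, 0.5, -0.6]
width: 0.159
```

```bash
python3 far.py cmp .603 .202 .385
```

```text
-90 du,dv 0.5 -3.0 score 0.99 up mm 9.0
-45 du,dv 0.75 -1.5 score 1.0 up mm 4.5
0 du,dv 0.25 -2.25 score 1.0 up mm 6.9
45 du,dv 0.0 -2.25 score 1.0 up mm 6.9
90 du,dv 0.25 -2.5 score 0.99 up mm 7.6
120 du,dv 0.5 -3.25 score 0.99 up mm 9.8
-120 du,dv 0.25 -3.25 score 0.99 up mm 9.7
shift [560.3  39.3  57.3] turn -2.756 tilt 0.01 j6 -0.07 pos [0.534  0.1742 0.0573] F [ 0.17  0.83 -0.22] w 0.1622 t 39.48
```

carry_out(commands="0 0 0 0; 0 0 0 0; 0 0 0 0", claw=0.838)

```text
time: 39.85
eef_pos: [0.534, 0.1742, 0.0573]
tcp_rot: [-0.191, 0.982, -0.0, -0.0]
contact_force: [-0.5, 0.2, -0.3]
width: 0.16
```

```bash
python3 far.py cmp .603 .202 .385
```

```text
-90 du,dv 0.25 -1.5 score 0.99 up mm 4.5
-45 du,dv 0.25 -0.5 score 1.0 up mm 1.5
0 du,dv 0.0 -0.5 score 1.0 up mm 1.5
45 du,dv -1.0 -0.5 score 1.0 up mm 1.5
90 du,dv 0.0 -1.0 score 1.0 up mm 3.0
120 du,dv 0.25 -2.75 score 1.0 up mm 8.3
-120 du,dv 0.75 -2.75 score 0.99 up mm 8.2
shift [560.3  39.3  57.3] turn -2.756 tilt 0.01 j6 -0.07 pos [0.534  0.1742 0.0573] F [-0.03  0.01 -0.1 ] w 0.1597 t 39.9
```

carry_out(commands="0 0 0 0; 0 0 0 0; 0 0 -3 0; 0 0 -6 0; 0 0 -9 0; 0 0 -12 0; 0 0 -13 0; 0 0 -13 0", claw=0.845)

```text
time: 40.9
eef_pos: [0.534, 0.1742, 0.0704]
tcp_rot: [-0.191, 0.982, -0.0, 0.0]
contact_force: [0.6, 0.4, -1.8]
width: 0.16
```

```bash
python3 far.py cmp .603 .202 .385
```

```text
-90 du,dv 1.25 -4.75 score 0.98 up mm 14.2
-45 du,dv 1.0 -1.0 score 1.0 up mm 3.0
0 du,dv 0.5 -1.25 score 1.0 up mm 3.8
45 du,dv -1.25 -1.5 score 0.99 up mm 4.6
90 du,dv 0.5 -2.75 score 0.99 up mm 8.4
120 du,dv 0.75 -6.25 score 1.0 up mm 18.9
-120 du,dv 2.75 -6.25 score 0.99 up mm 18.7
shift [560.3  39.3  70.3] turn -2.756 tilt 0.01 j6 -0.07 pos [0.534  0.1742 0.0703] F [ 0.85 -0.33 -1.88] w 0.1588 t 40.95
```

carry_out(commands="0 0 0 0; 0 0 0 0; 0 0 0 0", claw=0.838)

```text
time: 41.32
eef_pos: [0.534, 0.1742, 0.0702]
tcp_rot: [-0.191, 0.982, -0.0, -0.0]
contact_force: [-0.1, -0.0, -1.4]
width: 0.165
```

carry_out(commands="0 0 0 0; 0 0 0 0", claw=0.85)

```text
time: 41.58
eef_pos: [0.534, 0.1742, 0.0703]
tcp_rot: [-0.191, 0.982, -0.0, -0.0]
contact_force: [1.6, 0.3, -1.2]
width: 0.151
```

```bash
python3 far.py cmp .603 .202 .385
```

```text
-90 du,dv 1.25 -4.75 score 0.99 up mm 14.2
-45 du,dv 1.0 -1.0 score 1.0 up mm 3.0
0 du,dv 0.5 -1.25 score 1.0 up mm 3.8
45 du,dv -0.75 -1.75 score 0.99 up mm 5.4
90 du,dv 0.5 -2.75 score 0.99 up mm 8.4
120 du,dv 0.75 -6.25 score 1.0 up mm 18.9
-120 du,dv 2.75 -6.25 score 0.99 up mm 18.7
shift [560.3  39.3  70.3] turn -2.756 tilt 0.01 j6 -0.07 pos [0.534  0.1742 0.0703] F [ 0.69 -0.63 -0.89] w 0.1546 t 41.62
```

carry_out(commands="0 0 0 0; 0 0 0 0; 0 0 0 0; 0 0 0 0; 0 0 0 0; 0 0 0 0; 0 0 0 0; 0 0 0 0")

```text
time: 42.62
eef_pos: [0.534, 0.1742, 0.0703]
tcp_rot: [-0.191, 0.982, -0.0, -0.0]
contact_force: [-0.8, 0.7, -0.1]
width: 0.154
```

carry_out(commands="0 0 -1 0; 0 0 -3 0; 0 0 -5 0; 0 0 -6 0; 0 0 -6 0")

```text
time: 43.25
eef_pos: [0.5339, 0.1742, 0.0764]
tcp_rot: [-0.191, 0.982, -0.0, -0.0]
contact_force: [0.4, -0.7, -0.5]
width: 0.153
```

carry_out(commands="0 0 0 0; 0 0 0 0; 0 0 0 0; 0 0 0 0", claw=0.8375)

```text
time: 43.75
eef_pos: [0.534, 0.1742, 0.0763]
tcp_rot: [-0.191, 0.982, -0.0, -0.0]
contact_force: [0.5, 0.0, -0.3]
width: 0.162
```

```bash
python3 far.py cmp .603 .202 .385;python3 -c "
from h import *
import pickle
c=capture('scene');r=pickle.load(open('ref.pkl','rb'))
f=lambda c:cv2.resize(c['pixels'][275:375,350:440],None,fx=4.4,fy=4.4,interpolation=2)
cv2.imwrite('pics/s10.png',np.hstack([f(r),f(c)]))"
```

```text
-90 du,dv 1.5 -6.5 score 0.98 up mm 19.5
-45 du,dv 1.25 -2.0 score 1.0 up mm 6.1
0 du,dv 0.75 -2.25 score 1.0 up mm 6.9
45 du,dv -0.75 -2.5 score 0.99 up mm 7.6
90 du,dv 0.75 -4.0 score 0.99 up mm 12.1
120 du,dv 1.0 -8.0 score 0.99 up mm 24.1
-120 du,dv 3.0 -8.0 score 0.99 up mm 23.9
shift [560.3  39.3  76.3] turn -2.756 tilt 0.01 j6 -0.07 pos [0.534  0.1742 0.0763] F [ 0.1  -0.14 -0.03] w 0.1666 t 43.8
```

View pics/s10.png

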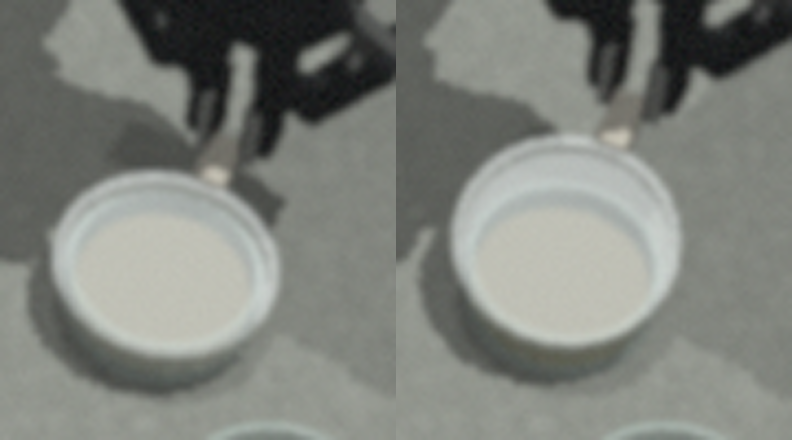

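Tilt is clear: the tab-side rim rose from y=170 to 135 (about 24 mm) and the far rim from 355 to 347 (about 5 mm). Holding about two seconds, then lowering with a light pinch.

carry_out(commands="0 0 0 0; 0 0 0 0; 0 0 0 0; 0 0 0 0; 0 0 0 0; 0 0 0 0; 0 0 0 0; 0 0 0 0", claw=0.842)

```text
time: 44.85
eef_pos: [0.534, 0.1742, 0.0763]
tcp_rot: [-0.191, 0.982, -0.0, -0.0]
contact_force: [1.0, 0.0, -0.8]
width: 0.159
```

carry_out(commands="0 0 3 0; 0 0 3 0; 0 0 3 0; 0 0 3 0; 0 0 3 0; 0 0 3 0; 0 0 3 0; 0 0 3 0")

```text
time: 45.85
eef_pos: [0.5341, 0.1742, 0.0733]
tcp_rot: [-0.191, 0.982, -0.0, 0.0]
contact_force: [0.4, 0.3, -0.7]
width: 0.157
```

```bash
python3 far.py cmp .603 .202 .385
```

```text
-90 du,dv 1.5 -5.5 score 0.98 up mm 16.5
-45 du,dv 1.0 -1.5 score 1.0 up mm 4.5
0 du,dv 0.75 -1.5 score 1.0 up mm 4.6
45 du,dv -0.5 -2.0 score 0.99 up mm 6.1
90 du,dv 0.5 -3.0 score 0.99 up mm 9.1
120 du,dv 1.0 -7.0 score 0.99 up mm 21.1
-120 du,dv 2.5 -6.75 score 0.99 up mm 20.2
shift [560.4  39.2  73.3] turn -2.756 tilt 0.0 j6 -0.07 pos [0.534  0.1742 0.0733] F [ 1.85  1.04 -0.59] w 0.1614 t 45.9
```

carry_out(commands="0 0 3 0; 0 0 6 0; 0 0 9 0; 0 0 12 0; 0 0 15 0; 0 0 18 0; 0 0 21 0; 0 0 23 0")

```text
time: 46.9
eef_pos: [0.534, 0.1742, 0.0501]
tcp_rot: [-0.191, 0.982, -0.0, -0.0]
contact_force: [0.0, -0.5, 0.2]
width: 0.16
```

```bash
python3 far.py cmp .603 .202 .385
```

```text
-90 du,dv 0.25 -0.75 score 1.0 up mm 2.2
-45 du,dv 0.0 -0.75 score 1.0 up mm 2.3
0 du,dv 0.25 -0.5 score 1.0 up mm 1.5
45 du,dv 0.0 -0.75 score 1.0 up mm 2.3
90 du,dv 0.0 -0.75 score 1.0 up mm 2.3
120 du,dv 0.25 -0.75 score 1.0 up mm 2.3
-120 du,dv 0.0 -1.0 score 1.0 up mm 3.0
shift [560.2  39.3  50.1] turn -2.756 tilt 0.02 j6 -0.07 pos [0.5339 0.1742 0.0499] F [-0.92  0.22  0.01] w 0.1645 t 46.95
```

carry_out(commands="0 0 1 0; 0 0 2 0; 0 0 2 0")

```text
time: 47.32
eef_pos: [0.534, 0.1742, 0.0483]
tcp_rot: [-0.191, 0.982, -0.0, -0.0]
contact_force: [-0.5, 0.3, -0.4]
width: 0.161
```

carry_out(commands="0 0 0 0; 0 0 0 0; 0 0 0 0; 0 0 -1 0; 0 0 -15 0; 0 0 -45 0; 0 0 -80 0; 0 0 -110 0", claw=0.75)

```text
time: 48.32
eef_pos: [0.5342, 0.1743, 0.1607]
tcp_rot: [-0.191, 0.982, 0.0, 0.001]
contact_force: [0.3, -0.6, -0.1]
width: 0.247
```

```bash
python3 far.py cmp .603 .202 .385; python3 lid.py | grep -v R; python3 -c "
from h import *
yaw=.13;cx,cy=.6237,-.0042
go(cx-.076*np.cos(yaw)+.001,cy-.076*np.sin(yaw),.0473,yaw+np.pi)"
```

```text
-90 du,dv 0.25 -0.75 score 0.98 up mm 2.2
-45 du,dv 0.0 -0.5 score 0.99 up mm 1.5
0 du,dv 0.25 -0.5 score 1.0 up mm 1.5
45 du,dv 0.0 -0.5 score 1.0 up mm 1.5
90 du,dv 0.0 -0.75 score 1.0 up mm 2.3
120 du,dv 0.0 -0.75 score 0.99 up mm 2.3
-120 du,dv 0.0 -0.5 score 1.0 up mm 1.5
shift [563.2  39.4 160.8] turn -2.756 tilt 0.37 j6 -0.07 pos [0.5357 0.1748 0.1644] F [1.53 0.87 2.96] w 0.2493 t 48.38
L scene tab (array([396.16587753, 318.10329861]), np.float64(58.666666666666664), 13.833330790201822, 6.666665395100911, -0.0) jel (array([387.37371544, 336.73824836]), np.float64(837.9444444444445), 38.631604512532554, 28.2371342976888, 8.130102157592773)
L top tab (array([225.13543387, 251.07732526]), np.float64(100.94444444444444), 9.5, 15.166666666666666, 90.0) jel (array([224.7514597 , 213.55163695]), np.float64(177.61111111111111), 16.245662689208984, 18.54107411702474, 87.67847442626953)
  tri [array([0.5474, 0.1833, 0.0105]), np.float64(0.0194)]
  jel [array([0.6114, 0.1972, 0.0276]), np.float64(0.0158)]
M scene tab (array([321.30500851, 261.86445417]), np.float64(76.16666666666667), 11.5, 11.166666666666666, 90.0) jel (array([305.6927472 , 277.47639104]), np.float64(591.9166666666666), 22.482460021972656, 34.326184590657554, 87.27368927001953)
M top tab (array([321.53505068, 231.80208333]), np.float64(98.66666666666667), 19.166664123535156, 13.99999745686849, 0.0) jel (array([319.38804881, 211.89902795]), np.float64(809.1944444444445), 31.55426025390625, 32.349962870279946, 59.4207763671875)
  tri [array([ 0.5799, -0.0091,  0.0297]), np.float64(0.0035)]
  jel [array([ 0.6241, -0.0044,  0.0185]), np.float64(0.0037)]
  tri [array([ 0.5475, -0.2175,  0.0324]), np.float64(0.0056)]
  jel [array([ 0.6005, -0.2028,  0.0188]), np.float64(0.0039)]
shift [  58.1 -180.1  113.3] turn 0.255 tilt 0.23 j6 -0.07 pos [0.5351 0.1745 0.1607] F [-0.53 -0.52 -0.9 ] w 0.2502 t 48.48
```

carry_out(commands="10 -30 0 0.05; 25 -75 0 0.1; 40 -120 0 0.16; 54 -165 0 0.22; 58 -180 0 0.255; 58 -180 0 0.255; 58 -180 0 0.255")

```text
time: 49.35
eef_pos: [0.5477, -0.0134, 0.1581]
tcp_rot: [-0.066, 0.998, 0.0, -0.0]
contact_force: [0.3, 0.8, 0.7]
width: 0.249
```

```bash
python3 -c "
from h import *
import pickle
yaw=.13;cx,cy=.6237,-.0042
go(cx-.076*np.cos(yaw)+.001,cy-.076*np.sin(yaw),.0473,yaw+np.pi)
c=capture('scene');b=capture('top');r,rb=pickle.load(open('c4.pkl','rb'))
pickle.dump((c,b),open('c6.pkl','wb'))
f=lambda c,x,y:cv2.resize(c['pixels'][y:y+60,x:x+80],None,fx=5,fy=5,interpolation=2)
cv2.imwrite('pics/s11.png',np.vstack([np.hstack([f(r,350,307),f(c,350,307)]),np.hstack([f(rb,185,198),f(b,185,198)])]))"
python3 far.py cmp .603 .202 .385
```

```text
shift [ -1.6  -0.9 110.8] turn 0.002 tilt 0.04 j6 -0.16 pos [ 0.5477 -0.0134  0.1581] F [0.27 0.79 0.66] w 0.2486 t 49.35
-90 du,dv 1.25 -2.5 score 0.98 up mm 7.5
-45 du,dv 0.0 -0.5 score 0.99 up mm 1.5
0 du,dv 0.25 -0.5 score 1.0 up mm 1.5
45 du,dv -0.25 -0.5 score 1.0 up mm 1.5
90 du,dv 0.5 -2.0 score 0.98 up mm 6.1
120 du,dv 0.25 -0.5 score 0.99 up mm 1.5
-120 du,dv -1.0 -0.5 score 0.97 up mm 1.5
shift [541.3  85.4 158.4] turn -3.009 tilt 0.01 j6 -0.16 pos [ 0.5478 -0.0133  0.1583] F [ 0.46 -0.01 -0.63] w 0.2502 t 49.5
```

View pics/s11.png

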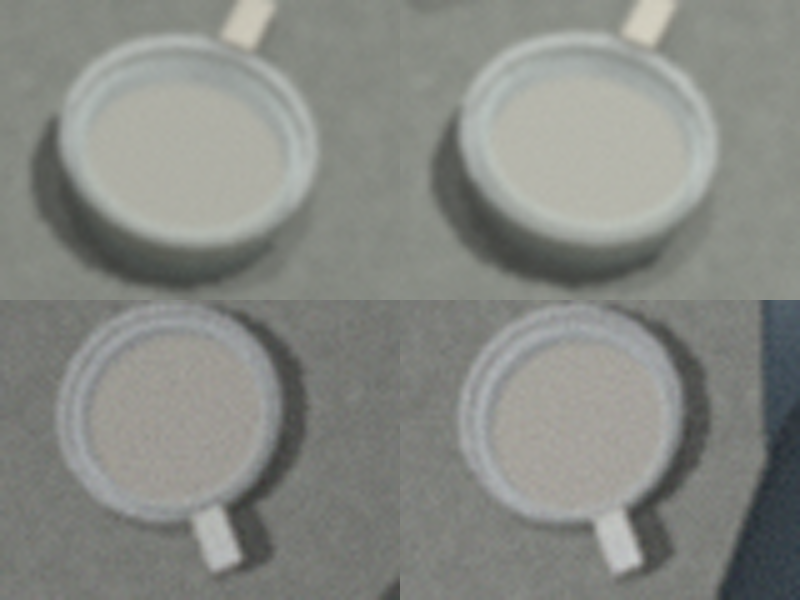

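The left lid is seated level on its dish after release. Lid and tab are at the same pixels as before, and the dish shifted about 2 mm inside the skirt's play. Now the middle lid, the same way.

carry_out(commands="-2 -1 20 0; -2 -1 50 0; -2 -1 80 0; -2 -1 100 0; -2 -1 108 0; -2 -1 111 0; -2 -1 111 0; -2 -1 111 0", claw=0.72)

```text
time: 50.5
eef_pos: [0.5505, -0.0151, 0.048]
tcp_rot: [-0.065, 0.998, -0.0, 0.001]
contact_force: [0.1, 0.1, -0.4]
width: 0.277
```

```bash
python3 far.py save .6238 -.004 .13; python3 far.py cmp .6238 -.004 .13
```

```text
-90 du,dv 0.0 0.0 score 1.0 up mm -0.0
-45 du,dv 0.0 0.0 score 1.0 up mm -0.0
0 du,dv 0.0 0.0 score 1.0 up mm -0.0
45 du,dv 0.0 0.0 score 1.0 up mm -0.0
90 du,dv 0.0 0.0 score 1.0 up mm -0.0
120 du,dv 0.0 0.0 score 1.0 up mm -0.0
-120 du,dv 0.0 0.0 score 1.0 up mm -0.0
shift [543.8  86.5  47.4] turn -3.011 tilt 0.06 j6 -0.16 pos [ 0.5504 -0.0152  0.0479] F [-0.02  0.11  0.47] w 0.2815 t 50.6
```

carry_out(commands="0 0 0 0; 0 0 0 0; 0 0 0 0; 0 0 0 0", claw=0.82)

```text
time: 51.1
eef_pos: [0.55, -0.0151, 0.0473]
tcp_rot: [-0.065, 0.998, -0.0, -0.0]
contact_force: [-0.4, 0.7, -0.6]
width: 0.178
```

carry_out(commands="0 0 0 0; 0 0 0 0; 0 0 0 0; 0 0 0 0", claw=0.852)

```text
time: 51.6
eef_pos: [0.55, -0.0151, 0.0473]
tcp_rot: [-0.065, 0.998, -0.0, -0.0]
contact_force: [-1.0, 0.3, 0.5]
width: 0.155
```

carry_out(commands="0 0 0 0; 0 0 0 0; 0 0 0 0", claw=0.841)

```text
time: 51.98
eef_pos: [0.55, -0.0152, 0.0473]
tcp_rot: [-0.065, 0.998, -0.0, -0.0]
contact_force: [0.4, 0.2, 1.7]
width: 0.154
```

```bash
python3 far.py cmp .6238 -.004 .13
```

```text
-90 du,dv 0.0 -0.25 score 1.0 up mm 0.7
-45 du,dv 0.0 0.0 score 1.0 up mm -0.0
0 du,dv 0.0 0.0 score 1.0 up mm -0.0
45 du,dv -0.25 0.0 score 1.0 up mm -0.0
90 du,dv -0.25 0.0 score 1.0 up mm -0.0
120 du,dv 0.0 -0.25 score 1.0 up mm 0.7
-120 du,dv -0.5 0.0 score 1.0 up mm -0.0
shift [543.4  86.5  47.3] turn -3.011 tilt 0.01 j6 -0.16 pos [ 0.55   -0.0151  0.0473] F [-0.84 -0.6  -0.63] w 0.1606 t 52.02
```

carry_out(commands="0 0 -1 0; 0 0 -2 0; 0 0 -4 0; 0 0 -6 0; 0 0 -8 0; 0 0 -9 0; 0 0 -10 0; 0 0 -10 0")

```text
time: 53.02
eef_pos: [0.55, -0.0151, 0.0573]
tcp_rot: [-0.065, 0.998, -0.0, 0.0]
contact_force: [-0.2, 0.1, 0.2]
width: 0.161
```

```bash
python3 far.py cmp .6238 -.004 .13
```

```text
-90 du,dv 1.0 -2.75 score 0.99 up mm 8.1
-45 du,dv -0.25 -0.5 score 1.0 up mm 1.5
0 du,dv -0.25 -0.25 score 1.0 up mm 0.7
45 du,dv -1.5 -0.5 score 1.0 up mm 1.5
90 du,dv -1.25 -0.25 score 1.0 up mm 0.7
120 du,dv -0.5 -1.25 score 0.99 up mm 3.7
-120 du,dv 0.25 -2.5 score 0.99 up mm 7.3
shift [543.4  86.5  57.3] turn -3.011 tilt 0.0 j6 -0.16 pos [ 0.55   -0.0151  0.0573] F [ 0.65 -0.04  0.  ] w 0.1585 t 53.08
```

carry_out(commands="0 0 -1 0; 0 0 -3 0; 0 0 -5 0; 0 0 -7 0; 0 0 -9 0; 0 0 -11 0; 0 0 -13 0; 0 0 -13 0", claw=0.842)

```text
time: 54.08
eef_pos: [0.5501, -0.0152, 0.0705]
tcp_rot: [-0.065, 0.998, -0.0, 0.0]
contact_force: [1.8, 1.0, -1.1]
width: 0.162
```

```bash
python3 far.py cmp .6238 -.004 .13
```

```text
-90 du,dv 2.0 -5.75 score 0.99 up mm 16.9
-45 du,dv 0.25 -1.75 score 1.0 up mm 5.1
0 du,dv 0.25 -0.75 score 1.0 up mm 2.2
45 du,dv -2.0 -1.25 score 1.0 up mm 3.7
90 du,dv -1.75 -1.0 score 1.0 up mm 3.0
120 du,dv -0.75 -2.25 score 0.97 up mm 6.6
-120 du,dv 1.25 -5.5 score 0.97 up mm 16.1
shift [543.4  86.5  70.3] turn -3.011 tilt 0.01 j6 -0.16 pos [ 0.5501 -0.0152  0.0704] F [ 1.52 -0.55 -1.26] w 0.1586 t 54.12
```

carry_out(commands="0 0 -1 0; 0 0 -3 0; 0 0 -4 0; 0 0 -4 0; 0 0 -4 0; 0 0 -4 0; 0 0 -4 0; 0 0 -4 0")

```text
time: 55.12
eef_pos: [0.55, -0.0151, 0.0743]
tcp_rot: [-0.065, 0.998, -0.0, -0.0]
contact_force: [0.7, 0.2, -1.3]
width: 0.155
```

```bash
python3 far.py cmp .6238 -.004 .13;python3 -c "
from h import *
import pickle
c=capture('scene');b=capture('top');r=pickle.load(open('ref.pkl','rb'))
pickle.dump((c,b),open('c7.pkl','wb'))
f=lambda c:cv2.resize(c['pixels'][225:305,265:345],None,fx=5,fy=5,interpolation=2)
cv2.imwrite('pics/s12.png',np.hstack([f(r),f(c)]))"
```

```text
-90 du,dv 3.0 -7.0 score 0.99 up mm 20.6
-45 du,dv 0.5 -2.5 score 0.99 up mm 7.4
0 du,dv 0.75 -1.0 score 1.0 up mm 2.9
45 du,dv -2.25 -1.5 score 1.0 up mm 4.4
90 du,dv -1.5 -1.5 score 0.99 up mm 4.4
120 du,dv -0.75 -2.5 score 0.96 up mm 7.4
-120 du,dv 0.25 -6.0 score 0.96 up mm 17.6
shift [543.4  86.5  74.3] turn -3.011 tilt 0.01 j6 -0.16 pos [ 0.55   -0.0152  0.0743] F [ 0.92  0.27 -1.38] w 0.1583 t 55.17
```

carry_out(commands="0 0 0 0; 0 0 0 0; 0 0 0 0; 0 0 0 0; 0 0 0 0; 0 0 0 0; 0 0 0 0; 0 0 0 0")

```text
time: 56.28
eef_pos: [0.55, -0.0151, 0.0743]
tcp_rot: [-0.065, 0.998, -0.0, -0.0]
contact_force: [0.5, 0.9, -1.7]
width: 0.161
```

```bash
python3 far.py cmp .6238 -.004 .13
```

```text
-90 du,dv 3.0 -7.0 score 0.99 up mm 20.6
-45 du,dv 0.5 -2.5 score 0.99 up mm 7.4
0 du,dv 0.75 -1.0 score 1.0 up mm 2.9
45 du,dv -2.25 -1.5 score 1.0 up mm 4.4
90 du,dv -1.5 -1.5 score 0.99 up mm 4.4
120 du,dv -0.75 -2.5 score 0.96 up mm 7.4
-120 du,dv 0.25 -6.0 score 0.96 up mm 17.6
shift [543.4  86.5  74.3] turn -3.011 tilt 0.01 j6 -0.16 pos [ 0.55   -0.0152  0.0743] F [ 1.36  0.37 -1.8 ] w 0.1603 t 56.33
```

```bash
cat > tilt.py <<'E'
from far import *
from scipy.optimize import least_squares
cx,cy,yaw=map(float,sys.argv[1:4]); c=capture("scene"); r=pickle.load(open("ref.pkl","rb"))
g=lambda c:cv2.GaussianBlur(cv2.cvtColor(c["pixels"],6),(0,0),.8); A,B=g(r),g(c)
f=lambda I:cv2.resize(I,None,fx=4,fy=4,interpolation=2)
def P(k,q): # q: pitch, roll, far rise, shift along lid x, shift along lid y
    a=np.radians(k); p=np.array([.046*np.cos(a)-.040,.046*np.sin(a),0])
    p=R.from_euler('yx',[q[0],q[1]]).apply(p)+[.040+q[3],q[4],q[2]]
    return R.from_euler('z',yaw).apply(p)+[cx,cy,.0285]
D=[]
for k in range(-105,106,15):
    p0=proj(c,P(k,[0]*5));u,v=np.round(p0).astype(int);t=proj(c,P(k+2,[0]*5))-p0;n=np.array([-t[1],t[0]])/np.hypot(*t)
    T=f(A[v-6:v+7,u-6:u+7]);S=f(B[v-22:v+13,u-12:u+13])
    _,s,_,l=cv2.minMaxLoc(cv2.matchTemplate(S,T,cv2.TM_CCOEFF_NORMED))
    D.append((k,p0,n,n@[l[0]/4-6,l[1]/4-16]))
res=lambda q:np.array([n@(proj(c,P(k,q))-p0)-d for k,p0,n,d in D]+list(np.array([0,q[1]/.05,0,q[3]/.003,q[4]/.003])*.5))
o=least_squares(res,[.1,0,0,0,0],loss='soft_l1',f_scale=.5)
print('pitch %.3f roll %.3f far rise mm %.1f shift mm %.1f %.1f'%(*o.x[:2],*(o.x[2:]*1e3)),'res px',np.abs(o.fun[:-5]).round(1))
E
python3 tilt.py .6238 -.004 .13
```

```text
pitch 0.218 roll -0.035 far rise mm 4.6 shift mm -0.7 1.0 res px [0.1 0.  0.1 0.  0.1 0.2 0.  0.  0.  0.1 0.  0.  0.1 0.3 0.1]
```

The model fit says pitch 0.218 rad, far rim about 3–4 mm up, residuals of about 0.1 px: a good hold. A bit more hold, then lower.

carry_out(commands="0 0 0 0; 0 0 0 0; 0 0 0 0; 0 0 0 0; 0 0 0 0; 0 0 0 0; 0 0 0 0; 0 0 0 0")

```text
time: 57.38
eef_pos: [0.55, -0.0152, 0.0743]
tcp_rot: [-0.065, 0.998, -0.0, -0.0]
contact_force: [1.1, -0.1, -1.5]
width: 0.16
```

carry_out(commands="0 0 3 0; 0 0 6 0; 0 0 9 0; 0 0 12 0; 0 0 16 0; 0 0 20 0; 0 0 24 0; 0 0 24 0")

```text
time: 58.38
eef_pos: [0.5499, -0.0151, 0.05]
tcp_rot: [-0.065, 0.998, -0.0, -0.0]
contact_force: [-0.3, 0.5, -0.3]
width: 0.156
```

```bash
python3 tilt.py .6238 -.004 .13
```

```text
pitch 0.016 roll 0.001 far rise mm 1.5 shift mm 0.7 -0.4 res px [0.1 0.  0.  0.1 0.1 0.1 0.1 0.  0.  0.1 0.1 0.  0.  0.1 0. ]
```

carry_out(commands="0 0 1 0; 0 0 2 0; 0 0 2 0")

```text
time: 58.8
eef_pos: [0.55, -0.0151, 0.0483]
tcp_rot: [-0.065, 0.998, -0.0, -0.0]
contact_force: [0.2, -0.1, -0.3]
width: 0.159
```

```bash
python3 tilt.py .6238 -.004 .13
```

```text
pitch 0.001 roll -0.000 far rise mm 1.6 shift mm 0.8 -0.4 res px [0.1 0.1 0.1 0.  0.  0.1 0.1 0.  0.  0.1 0.1 0.  0.  0.1 0. ]
```

carry_out(commands="0 0 0 0; 0 0 0 0; 0 0 0 0; 0 0 -1 0; 0 0 -15 0; 0 0 -45 0; 0 0 -80 0; 0 0 -110 0", claw=0.75)

```text
time: 59.85
eef_pos: [0.5502, -0.0151, 0.1607]
tcp_rot: [-0.065, 0.998, -0.0, 0.001]
contact_force: [1.0, -1.0, 0.1]
width: 0.249
```

```bash
python3 tilt.py .6238 -.004 .13; python3 -c "
from h import *
yaw=.235;cx,cy=.6003,-.2022
go(cx-.075*np.cos(yaw),cy-.075*np.sin(yaw),.0473,yaw+np.pi)"
```

```text
pitch 0.018 roll 0.005 far rise mm 0.9 shift mm 0.2 -0.1 res px [0.1 0.1 0.2 0.1 0.1 0.  0.2 0.1 0.  0.1 0.1 0.  0.1 0.  0. ]
shift [  51.5 -199.4  117. ] turn -0.105 tilt 0.36 j6 -0.16 pos [ 0.5518 -0.0152  0.1644] F [ 1.96 -0.93  1.94] w 0.2491 t 59.9
```

carry_out(commands="10 -35 0 0; 22 -85 0 0; 35 -135 0 -0.04; 46 -180 0 -0.08; 51 -199 0 -0.105; 51 -199 0 -0.105; 51 -199 0 -0.105", claw=0.72)

```text
time: 60.78
eef_pos: [0.5253, -0.2186, 0.1587]
tcp_rot: [-0.117, 0.993, 0.0, 0.0]
contact_force: [-0.1, -0.5, -0.1]
width: 0.279
```

```bash
python3 tilt.py .6238 -.004 .13; python3 lid.py | grep -A3 M; python3 -c "
from h import *
import pickle
yaw=.235;cx,cy=.6003,-.2022
go(cx-.075*np.cos(yaw),cy-.075*np.sin(yaw),.0473,yaw+np.pi)
pickle.dump((capture('scene'),capture('top')),open('c8.pkl','wb'))
# compare against initial images
r,rb=pickle.load(open('c4.pkl','rb'));pickle.dump(r,open('ref.pkl','wb'))"
python3 tilt.py .6238 -.004 .13; python3 tilt.py .603 .202 .385
```

```text
pitch 0.006 roll -0.010 far rise mm 1.6 shift mm 0.6 -0.5 res px [0.  0.  0.1 0.  0.  0.2 0.2 0.1 0.  0.1 0.1 0.  0.1 0.1 0.1]
M scene tab (array([323.90114263, 256.7962569 ]), np.float64(58.75), 5.570147196451823, 12.723388671875, 50.710594177246094) jel (array([306.55527416, 276.57115292]), np.float64(575.8333333333334), 21.666666666666668, 34.166666666666664, 90.0)
M top tab (array([322.30649718, 233.70702791]), np.float64(108.16666666666667), 15.166666666666666, 16.0, 90.0) jel (array([319.66761168, 213.16283505]), np.float64(808.3333333333334), 31.826700846354168, 32.57205708821615, 63.43495178222656)
  tri [array([ 0.5735, -0.0101,  0.0396]), np.float64(0.0016)]
  jel [array([ 0.6213, -0.0051,  0.0187]), np.float64(0.0037)]
R scene tab (array([269.61152631, 208.16633248]), np.float64(76.19444444444444), 8.666666666666666, 13.166666666666666, 90.0) jel (array([257.42516971, 219.99903616]), np.float64(391.47222222222223), 17.0, 30.166666666666668, 90.0)
shift [ -1.5  -2.  111.3] turn 0.001 tilt 0.0 j6 -0.63 pos [ 0.5255 -0.2181  0.1586] F [-0.04 -0.05 -0.5 ] w 0.2803 t 60.92
pitch 0.006 roll 0.005 far rise mm 0.9 shift mm 0.4 -0.5 res px [0.  0.  0.  0.1 0.1 0.  0.1 0.  0.  0.1 0.1 0.  0.1 0.1 0.2]
pitch -0.003 roll 0.001 far rise mm 1.0 shift mm -0.6 -0.3 res px [0.  0.1 0.  0.  0.  0.  0.1 0.1 0.1 0.1 0.1 0.  0.1 0.1 0. ]
```

Left and middle lids are level (≤0.01 rad) and at their old places compared with the first pictures. Now the right lid.

carry_out(commands="-2 -2 20 0; -2 -2 50 0; -2 -2 80 0; -2 -2 100 0; -2 -2 108 0; -2 -2 111 0; -2 -2 111 0; -2 -2 111 0")

```text
time: 62.12
eef_pos: [0.5282, -0.2207, 0.0481]
tcp_rot: [-0.117, 0.993, -0.0, 0.001]
contact_force: [-0.1, 0.9, -1.4]
width: 0.277
```

```bash
python3 far.py save .6003 -.2022 .235
```

carry_out(commands="0 0 0 0; 0 0 0 0; 0 0 0 0; 0 0 0 0", claw=0.82)

```text
time: 62.68
eef_pos: [0.5277, -0.2206, 0.0473]
tcp_rot: [-0.117, 0.993, -0.0, -0.0]
contact_force: [0.7, 0.4, 0.0]
width: 0.18
```

carry_out(commands="0 0 0 0; 0 0 0 0; 0 0 0 0; 0 0 0 0", claw=0.852)

```text
time: 63.18
eef_pos: [0.5277, -0.2206, 0.0473]
tcp_rot: [-0.117, 0.993, -0.0, -0.0]
contact_force: [-0.1, 0.0, -0.4]
width: 0.152
```

carry_out(commands="0 0 0 0; 0 0 0 0; 0 0 0 0", claw=0.841)

```text
time: 63.55
eef_pos: [0.5277, -0.2206, 0.0474]
tcp_rot: [-0.117, 0.993, -0.0, 0.0]
contact_force: [-0.3, -0.6, 0.9]
width: 0.16
```

```bash
python3 tilt.py .6003 -.2022 .235
```

```text
pitch -0.000 roll 0.000 far rise mm 0.0 shift mm 0.0 0.0 res px [0. 0. 0. 0. 0. 0. 0. 0. 0. 0. 0. 0. 0. 0. 0.]
```

carry_out(commands="0 0 -1 0; 0 0 -2 0; 0 0 -4 0; 0 0 -6 0; 0 0 -8 0; 0 0 -9 0; 0 0 -10 0; 0 0 -10 0")

```text
time: 64.6
eef_pos: [0.5277, -0.2206, 0.0574]
tcp_rot: [-0.117, 0.993, -0.0, 0.0]
contact_force: [0.4, -0.2, -1.3]
width: 0.163
```

```bash
python3 tilt.py .6003 -.2022 .235
```

```text
pitch 0.074 roll -0.009 far rise mm 1.0 shift mm 0.4 -0.0 res px [0.1 0.  0.1 0.1 0.  0.2 0.  0.  0.  0.  0.1 0.1 0.  0.1 0.1]
```

Pivoting nicely (pitch 0.074 rad, far rim down). Continuing up to about 0.22 rad.

carry_out(commands="0 0 -2 0; 0 0 -4 0; 0 0 -6 0; 0 0 -8 0; 0 0 -11 0; 0 0 -14 0; 0 0 -16 0; 0 0 -16 0", claw=0.841)

```text
time: 65.65
eef_pos: [0.5278, -0.2206, 0.0735]
tcp_rot: [-0.117, 0.993, -0.0, 0.0]
contact_force: [1.1, 1.0, -1.9]
width: 0.161
```

```bash
python3 tilt.py .6003 -.2022 .235
```

```text
pitch 0.200 roll -0.032 far rise mm 3.7 shift mm -0.6 1.0 res px [0.3 0.2 0.3 0.2 0.  0.3 0.2 0.  0.  0.1 0.2 0.  0.2 0.2 0. ]
```

carry_out(commands="0 0 0 0; 0 0 0 0; 0 0 0 0; 0 0 0 0; 0 0 0 0; 0 0 0 0; 0 0 0 0; 0 0 0 0")

```text
time: 66.7
eef_pos: [0.5277, -0.2206, 0.0733]
tcp_rot: [-0.117, 0.993, -0.0, -0.0]
contact_force: [1.2, 0.3, -0.4]
width: 0.159
```

```bash
python3 tilt.py .6003 -.2022 .235
```

```text
pitch 0.196 roll -0.031 far rise mm 3.7 shift mm -0.6 1.0 res px [0.2 0.2 0.2 0.3 0.  0.3 0.2 0.  0.  0.1 0.2 0.  0.2 0.1 0.1]
```

carry_out(commands="0 0 0 0; 0 0 0 0; 0 0 0 0; 0 0 0 0; 0 0 0 0; 0 0 0 0; 0 0 0 0; 0 0 0 0")

```text
time: 67.75
eef_pos: [0.5277, -0.2206, 0.0733]
tcp_rot: [-0.117, 0.993, -0.0, -0.0]
contact_force: [1.1, -0.0, -0.3]
width: 0.16
```

carry_out(commands="0 0 3 0; 0 0 6 0; 0 0 9 0; 0 0 12 0; 0 0 16 0; 0 0 20 0; 0 0 23 0; 0 0 23 0")

```text
time: 68.75
eef_pos: [0.5276, -0.2205, 0.05]
tcp_rot: [-0.117, 0.993, 0.0, -0.0]
contact_force: [-0.3, -1.4, -1.1]
width: 0.159
```

carry_out(commands="0 0 1 0; 0 0 2 0; 0 0 2 0")

```text
time: 69.12
eef_pos: [0.5277, -0.2206, 0.0483]
tcp_rot: [-0.117, 0.993, -0.0, 0.0]
contact_force: [-0.3, 0.1, 0.1]
width: 0.16
```

```bash
python3 tilt.py .6003 -.2022 .235
```

```text
pitch 0.000 roll 0.001 far rise mm 0.8 shift mm 0.4 -0.3 res px [0.  0.  0.  0.1 0.  0.2 0.  0.1 0.1 0.  0.  0.  0.  0.  0. ]
```

carry_out(commands="0 0 0 0; 0 0 0 0; 0 0 0 0; 0 0 -1 0; 0 0 -15 0; 0 0 -45 0; 0 0 -80 0; 0 0 -110 0", claw=0.75)

```text
time: 70.18
eef_pos: [0.5279, -0.2206, 0.1608]
tcp_rot: [-0.117, 0.993, -0.0, 0.001]
contact_force: [0.0, -0.1, 0.1]
width: 0.25
```

carry_out(commands="30 0 0 0; 60 0 0 0; 95 0 0 0; 130 0 -20 0; 150 0 -20 0; 150 0 -20 0; 150 0 -20 0")

```text
time: 71.05
eef_pos: [0.3825, -0.2556, 0.1782]
tcp_rot: [-0.117, 0.993, -0.0, 0.0]
contact_force: [-0.6, 0.2, 0.2]
width: 0.252
```

```bash
python3 tilt.py .6003 -.2022 .235; cp ref.pkl refR.pkl; python3 -c "
from h import *
import pickle
c=capture('scene');b=capture('top');pickle.dump((c,b),open('c9.pkl','wb'))
r,rb=pickle.load(open('c4.pkl','rb'));pickle.dump(r,open('ref.pkl','wb'))
f=lambda c:cv2.resize(c['pixels'][110:375,180:445],None,fx=1.5,fy=1.5,interpolation=2)
cv2.imwrite('pics/s13.png',np.vstack([np.hstack([f(r),f(c)])]))"
for a in '.6003 -.2022 .235' '.6238 -.004 .13' '.603 .202 .385'; do python3 tilt.py $a; done
```

```text
pitch 0.012 roll -0.007 far rise mm 1.0 shift mm 0.5 -0.3 res px [0.1 0.1 0.1 0.3 0.3 0.1 0.  0.1 0.1 0.1 0.  0.  0.  0.1 0. ]
pitch -0.006 roll 0.001 far rise mm 0.9 shift mm 0.4 -0.2 res px [0.1 0.  0.1 0.  0.  0.2 0.  0.1 0.1 0.  0.  0.1 0.  0.1 0. ]
pitch 0.005 roll 0.005 far rise mm 1.0 shift mm 0.4 -0.5 res px [0.  0.  0.  0.1 0.1 0.  0.1 0.  0.  0.1 0.1 0.  0.1 0.1 0.2]
pitch -0.004 roll 0.002 far rise mm 1.0 shift mm -0.5 -0.3 res px [0.  0.1 0.1 0.  0.  0.  0.1 0.1 0.  0.1 0.1 0.  0.1 0.1 0. ]
```

View pics/s13.png

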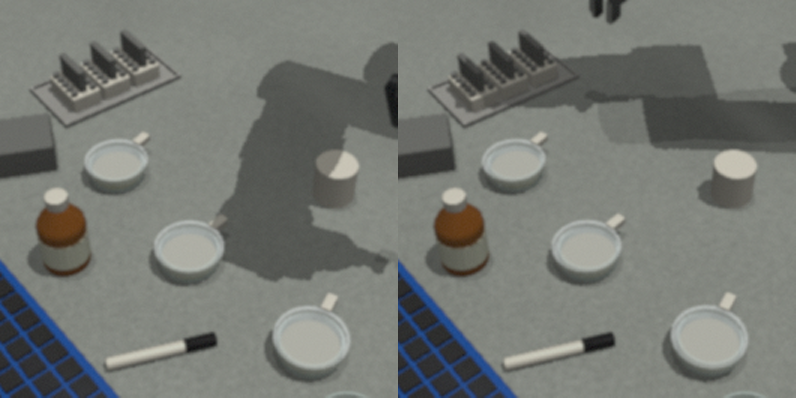

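```bash
cat > chk.py <<'E'
import sys,pickle; sys.argv=['x','.603','.202','.385']
src=open('tilt.py').read().split('D=[]')[0].replace('c=capture("scene")','c=pickle.load(open("c4.pkl","rb"))[0]')
exec(src)
K=[-90,-45,0,45,90,120,-120]
for M in ([(1.25,-4.75),(1,-1),(.5,-1.25),(-.75,-1.75),(.5,-2.75),(.75,-6.25),(2.75,-6.25)],
          [(1.5,-6.5),(1.25,-2),(.75,-2.25),(-.75,-2.5),(.75,-4),(1,-8),(3,-8)],[(1.5,-5.5),(1,-1.5),(.75,-1.5),(-.5,-2),(.5,-3),(1,-7),(2.5,-6.75)]):
    D=[]
    for k,m in zip(K,M):
        p0=proj(c,P(k,[0]*5));t=proj(c,P(k+2,[0]*5))-p0;n=np.array([-t[1],t[0]])/np.hypot(*t);D.append((k,p0,n,n@m))
    res=lambda q:np.array([n@(proj(c,P(k,q))-p0)-d for k,p0,n,d in D]+list(np.array([0,q[1]/.05,0,q[3]/.003,q[4]/.003])*.5))
    o=least_squares(res,[.1,0,0,0,0],loss='soft_l1',f_scale=.5);print(o.x.round(4),o.fun[:-5].round(1))
E
sed -i 's/^exec(src)/from scipy.optimize import least_squares\nexec(src)/' chk.py; python3 chk.py
```

```text
[ 0.1762  0.0016  0.0046 -0.0005  0.0003] [ 0.2  0.1 -0.1  0.1 -0.   0.1 -0.1]
[ 0.2109 -0.0092  0.0076 -0.0006  0.0003] [ 0.1  0.1  0.  -0.   0.   0.1 -0.1]
[ 0.2034  0.0018  0.0054 -0.0006  0.0005] [ 0.2  0.  -0.   0.   0.   0.1 -0.1]
```

```bash
python3 -c "
from h import *
go(.4,0,.2,0);print(job_done())"
```

```text
shift [-77.  244.1 -21.9] turn -2.906 tilt 0.03 j6 -0.82 pos [ 0.3822 -0.2553  0.178 ] F [-1.51  0.15  0.39] w 0.2502 t 71.35
the job is handed in; nothing more can be done
None
```

The job is handed in: all three racks are on the tray and all three lids were vented in order, left to right, in about 71 s of the 210 s allowed. `job_done()` gives no verdict, so the results below rest on my own camera measurements.

**Racks:** All three stand upright, crosswise and inside the tray's lip in the last picture. The third rack was knocked aside during the run, so I measured it again before gripping it.

**Venting:** The tool cannot tilt, so I pinched each tab just lightly enough that the lid turned between the pads. On the left lid I had to find that grip:
- My first firmer lift raised the lid almost level, about 14 mm at the tab.
- When I eased the grip it dropped back onto the dish, and I redid the lift.
- The slip also lifted the far edges a few millimetres off the dishes during the holds, which is within the 9.5 mm limit.

| Lid | Tilt while held (rad) | Far edge raised (mm) | Time held |
|---|---|---|---|
| Left | 0.18–0.21 | about 4–6 | over 1 s at each of three heights |
| Middle | 0.22 | about 3 | over 2 s |
| Right | 0.20 | about 3 | over 2 s |

**Final checks:** All lids are level within 0.01 rad and let go, and the gripper is clear of everything. The bystanders visible in the last picture look unmoved; the beaker was mostly out of that view.

**Small disagreements:** Against the early picture, each lid's rim fits about 1 mm high. I take this as a sideways shift, because the left and middle dishes moved 2–3 mm within the lid's play; I did not measure that shift for the right dish. The two cameras also disagree with each other by 2–4 mm.

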